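# Hook the spacer out of a rim-rolling stand

### The job

Deep trays come next, so the platform of the rim-rolling stand must sink to its lower seat: take the hooked pick, reach it into the slot in the stand's front, hook the spacer plate behind the lip of its T-shaped opening and, while the pick's shank gently holds down the sprung keeper's button in the slot floor, drag the spacer right out so that it lies flat on the front ledge and the platform drops. Go by feel: use only fingertip pressure of the pick against the stand, do not wrench at the spacer, and let the gripper itself touch neither. Finally put the pick down flat on the open table, clear of the stand, leaving the trays, lids and herb pot where they are.

Things in the scene. Friction and masses are not known exactly. Their poses are not given: they have to be found in the camera images.
- stand: rim-rolling stand for oval foil trays, fixed: grey cast base 114 x 124 mm, steel oval ring on four posts above it (ring front at x = -61 mm, z = 100 to 112). Origin on the table, z up, +x runs into the slot, -x is the open front. Slot: floor z = 34 mm, y = -26.5 to 26.5, blind end at x = 16; its front part (x below -12) is open above to z = 54 behind the window frame
- slot_mouth (a point): middle of the slot's floor at the front face of its window frame (x = -52, y = 0, z = 34 mm in the stand's frame; axes of the stand). The window opens 26.5 mm to each side and 13 mm up; the frame is 8 mm deep, its top 18.5 mm above this point
- ledge (a point): middle of the top of the front ledge, a shelf 2 mm lower than the slot floor (24 mm before slot_mouth; axes of the stand): 48 mm long (x), 57 wide between side rails that stand 5 mm up; it ends 48 mm before the window, the table lies 32 mm below it
- keeper_spot (a point): the sprung keeper in the slot floor, 13.5 mm behind slot_mouth (point on the floor). Two square steel noses (y = 15 to 22 mm either side) stand 2 mm up and bar the spacer. Between them a dark round button, 10 mm across, is set 2.5 to 6.5 mm up, different every time, not measured: press it 2.5 mm, to its felt stop, to sink the noses. 0.5 N starts it, 1.5 N at the stop; 2 to 3 N is right, 5 N too much
- platform (a joint): slide of the platform that carries the tray's floor (aluminium plate inside the oval ring, 0.29 to 0.51 kg): 0 = raised, resting on the spacer; 0.008 m = down on its seat. It sinks by its own weight once the spacer's rear has left its foot (stand x = -12 to 14 mm; its front edge is 8 mm over the floor)
- spacer_center (a point): centre of the loose spacer, steel plate 46 (x) x 50 (y) x 8 mm, x into the slot. Starts in the slot with its centre 7 to 12 mm before the stand's origin, pinched by the platform; 4 to 15 N drag it, over 25 N is wrenching. T opening from its front edge, right through: throat x = -23 to -15 mm, 12 wide; cross bar x = -15 to -4, 26 wide: an 8 mm lip either side. Groove beneath clears the button
- pick_grip (a point): where to hold the hooked pick: middle of its flat-sided beech handle's section (16 wide, 20 high mm), 10 mm above the table as it lies. x forward along the straight shank, y left, z up. Handle from x = -70 to 25 mm, 14 mm brass collar to 37 mm; 0.1 kg. Pressed down at the hook with over 5 N it may pitch in the grip
- pick_toe (a point): end of the pick's steel shank (5 mm thick, round), on its axis, 125 mm ahead of pick_grip; same axes. Here it turns square to the left (+y) into the hook's toe, 5 mm thick, its tip 7.5 mm from the shank's axis; the hook's front is 2.5 mm ahead of this point
- deep_tray: bystander: lidded oval foil meal tray, 162 x 134 x 60 mm, right at the back; origin under its centre
- full_tray: bystander: lidded oval foil meal tray, 166 x 129 x 60 mm, at the right-hand back; origin under its centre
- lids: bystander: stack of oval lid boards with a paper band, 147 x 112 x 39 mm, far right; origin under its centre
- herb_pot: bystander: small steel pot of herbs, 70 mm across, 36 high, near the robot; origin under its centre
- sealed_tray_1: bystander: closed oval foil tray, 164 x 119 x 52 mm, near right; origin under its centre
- pick: the whole hooked pick (origin 10 mm below pick_grip, same axes)
- spacer: the whole spacer plate (origin 4 mm below spacer_center, same axes)

How it is judged:
By the outcome, as a careful person would: the job done as asked, in the order asked, and still so for the second after the job is handed in, with the robot touching nothing.
It also fails if it takes over 66 s, if anything falls off the work surface, if the arm or the gripper's body presses on something with over 40 N, if the wrist force passes 120 N, or if a joint passes its speed limit or range.

### The arm

A 7-joint arm with a two-finger parallel gripper is mounted at the origin on the work surface; the furniture and walls round the work are solid. World frame = base frame: x ahead of the robot, y to its left, z up, the work surface at z = 0. Lengths are in m, angles in degrees, forces in N, time in s.
With the tool pointing down it reaches from about 0.425 to 0.875 m from the base axis. Payload 4.7 kg.
Tool frame: the origin (TCP) lies midway between the tips of the shut fingers; the grasp point (between the pads) lies 19 mm behind it; z points along the fingers, x is the direction in which the jaws open and shut, and the axes are right-handed (so a half turn about z gives the same grasp; the last joint's range is limited). The gripper opens to 87 mm and grips with 3 to 60 N. Pads are 19 mm wide; open, the fingers measure 117 mm over their backs; the gripper's body (75 mm by 190 mm) begins 51 mm behind the grasp point.
Start: joints at [74.49, 18.392, -4.016, 83.108, 1.295, 78.541, -3.26], TCP at [0.183, -0.624, 0.223] pointing down, gripper open.
Joint ranges: [-163.93, 163.93], [-17.29, 119.83], [-79.2, 71.16], [3.27, 140.29], [-89.18, 269.18], [5.43, 117.66], [-154.24, 154.24]. Speed limits (degrees/s): [147.25, 147.25, 180, 180, 180, 180, 180].

### API

Orientations are given as [roll, pitch, yaw] about the fixed x, y, z axes, in that order (R = Rz(yaw) Ry(pitch) Rx(roll)).
In Python, from cell import env gives the robot as it stands.
- The arm moves only by the tool carry_out, never from a script. Its argument "plan" is a list of rows, each an object with "grip": the closure, from 0 (fully open) to 1 (shut); "dp": the shift along the tool's x, y, z in m, a list of three; "rotation": the turn, a rotation vector about the tool's x, y, z in degrees, a list of three. In form: [{"grip": grip, "dp": [dx, dy, dz], "rotation": [wx, wy, wz]}, ...]. A call has 1 to 8 rows; each row shifts and turns the pose as measured when the row begins, along the tool's axes as they then stand; what a row does not reach is not made up. A row lasts 1/12 s, in which the tool goes at most 41.7 mm and 7.16 degrees, less where a joint would pass 70% of its speed; a pose out of reach is approached as far as the arm can. A call is refused whole if a number of a shift passes 0.0417 or a number of a turn 7.16, either way. A call with a gripper value outside its range is refused whole. The fingers move at their own pace and stop on an object; "force" is the grip in N (left out, the last holds). Time passes only in rows, so rows that do not move let the fingers close. It gives the time, the measured TCP pose, the force and the opening at its end, in the units of the state.
- env.get_obs(): the state, without advancing time (a new reading comes with each control period).
- env.read_camera(name): name is "scene" or "top"; returns the picture (384x512x3 uint8, red, green, blue); there is no depth.
- env.camera_params(name): a dict with "fx", "fy", "cx", "cy" (pixels), "k1" (the pictures are not rectified: a ray, as slopes to the right and down, at radius r is drawn at 1 + k1 r^2 times it, then the intrinsics apply), "R" (3x3) and "t" (3): a world point X has camera coordinates R X + t. Camera axes: x right, y down, z forward; pixel columns grow to the right and rows downward; lengths in m; the calibration is good to about 2 mm. A picture is of the moment at which its call begins. camera_params takes no time and is no camera call.
- env.sign_off(): hands the job in, once; it reports no verdict.
The state is a dict: "time_s": time; "qpos": joint angles; "joint_velocities": joint speeds; "effort": joint torques, N m; "tool_pos": TCP position; "tool_rot": TCP orientation; "force": force on the tool from outside, world axes, zero at the start; "wrist_torque": the same for the moment, N m; "grip_width": finger opening in m.
Only numpy, scipy, OpenCV 4.12 (cv2) and the standard library are available. Lean on these libraries where they do the work, as an engineer would, in place of code of your own. Each camera call takes 0.05 s, during which the arm holds its last target. There are 200 camera calls.

## Working session

There is one attempt and no reset: what is moved stays moved. The work goes in short steps, Python scripts to look and compute and a tool call to move; the robot and the scene stay as the last step left them, time stands still between calls to the robot, and variables do not carry over. Pictures are saved under pics/ and viewed, about 8 in all and at most 12, crops included, and the job is handed in when it is done.

Besides the shell and the picture viewer there is one more tool, called by a JSON object that holds its "name" and its "arguments", one argument or row to a line. carry_out: Moves the arm, as the interface text tells. Its arguments: {"type":"object","properties":{"plan":{"type":"array","items":{"type":"object","properties":{"grip":{"type":"number"},"dp":{"type":"array","items":{"type":"number"}},"rotation":{"type":"array","items":{"type":"number"}}}}},"force":{"type":"number"}},"required":["plan"]}

```bash
mkdir -p pics; ls
python3 - <<'E'
from cell import env
import cv2
for n in("scene","top"):
    im=env.read_camera(n); cv2.imwrite(f"pics/{n}0.png",cv2.cvtColor(im,cv2.COLOR_RGB2BGR)); print(n,env.camera_params(n))
print(env.get_obs())
E
```

```text
pics
scene {'fx': 489.37825695813706, 'fy': 489.37825695813706, 'cx': 258.603380237799, 'cy': 184.64121557435618, 'k1': -0.09912387445017548, 'R': array([[-0.77919119, -0.62671088, -0.00972494],
       [-0.40700435,  0.5177071 , -0.75254689],
       [ 0.47666399, -0.58241981, -0.65846686]]), 't': array([0.37064265, 0.35558698, 0.91452728])}
top {'fx': 395.398713257095, 'fy': 395.398713257095, 'cx': 248.95678667629872, 'cy': 195.312563189485, 'k1': 0.032599661485579565, 'R': array([[ 0.0272665 , -0.99951398, -0.01511092],
       [-0.9914501 , -0.02511066, -0.12804748],
       [ 0.1276058 ,  0.01847313, -0.99165291]]), 't': array([-0.14756301,  0.55740308,  1.07387715])}
{'time_s': 0.1, 'qpos': array([74.49007576, 18.43527187, -4.01713603, 83.16647801,  1.29654175,
       78.5415356 , -3.25939865]), 'joint_velocities': array([-0.01100829, -0.06009281,  0.08821586, -0.16111252,  0.01419311,
       -0.01370211, -0.0022286 ]), 'effort': array([ 2.95893972e-05, -4.92569911e+01, -4.05368116e-01, -3.13399959e+01,
       -6.40697451e-02,  3.94903170e-02,  4.87530349e-05]), 'tool_pos': array([ 0.18244999, -0.62336001,  0.22157848]), 'tool_rot': array([ 1.79993582e+02,  9.79616852e-02, -7.36780869e+01]), 'force': array([-0.60986601, -0.74302901, -0.34883683]), 'wrist_torque': array([-0.02096706,  0.03352747,  0.03748399]), 'grip_width': 0.08709302163576246}
```

View pics/scene0.png

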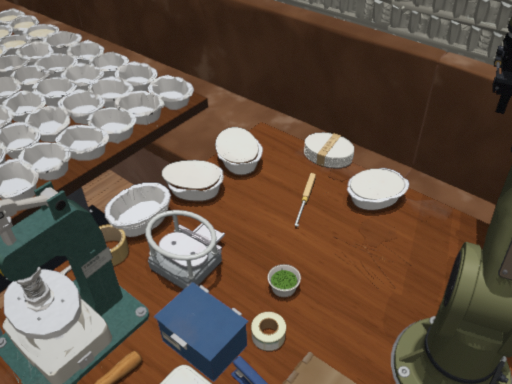

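View pics/top0.png

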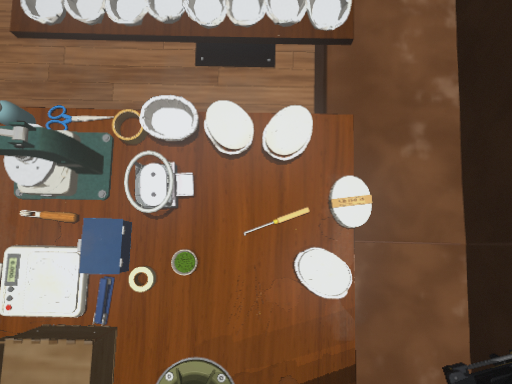

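The top view shows the pick with its handle near (293,214) and its toe near (245,233). The stand is near (155,182), with its ledge toward +u (world -y). I'll zoom in next.

```bash
cat > h.py <<'E'
from cell import env
import numpy as np, cv2
from scipy.spatial.transform import Rotation as Rn
def par(n):
    p=env.camera_params(n); return p
def proj(n,X):
    p=par(n); c=np.asarray(X,float).reshape(-1,3)@p['R'].T+p['t']; s=c[:,:2]/c[:,2:]
    s=s*(1+p['k1']*(s**2).sum(1,keepdims=True)); return s*[p['fx'],p['fy']]+[p['cx'],p['cy']]
def ray(n,uv):
    p=par(n); d=(np.asarray(uv,float).reshape(-1,2)-[p['cx'],p['cy']])/[p['fx'],p['fy']]; s=d.copy()
    for _ in range(20): s=d/(1+p['k1']*(s**2).sum(1,keepdims=True))
    w=np.c_[s,np.ones(len(s))]@p['R']; return -p['R'].T@p['t'],w
def plane(n,uv,z):
    o,w=ray(n,uv); return o+w*((z-o[2])/w[:,2])[:,None]
def tri(uvs,uvt):
    A=np.zeros((3,3));b=np.zeros(3)
    for n,uv in(("scene",uvs),("top",uvt)):
        o,w=ray(n,uv); w=w[0]/np.linalg.norm(w[0]); P=np.eye(3)-np.outer(w,w); A+=P;b+=P@o
    return np.linalg.solve(A,b)
def crop(n,x0,y0,w,h,k,name):
    im=cv2.cvtColor(env.read_camera(n),cv2.COLOR_RGB2BGR)[y0:y0+h,x0:x0+w]
    cv2.imwrite(f"pics/{name}.png",cv2.resize(im,None,fx=k,fy=k,interpolation=cv2.INTER_CUBIC)); return im
E
python3 - <<'E'
from h import *
a=crop("top",118,145,85,75,7,"t")
b=crop("scene",140,200,90,90,6,"s")
A=cv2.imread("pics/t.png");B=cv2.imread("pics/s.png")
H=540
C=np.hstack([cv2.resize(A,(440,388)),cv2.resize(B,(360,360))[:388] if 0 else cv2.copyMakeBorder(cv2.resize(B,(360,360)),0,28,0,0,0)])
cv2.imwrite("pics/ts.png",C)
# pick
im=cv2.imread("pics/top0.png"); hsv=cv2.cvtColor(im,cv2.COLOR_BGR2HSV)
print(hsv[214,293],hsv[225,264],hsv[233,246],hsv[240,270])
m=np.zeros(im.shape[:2],np.uint8); m[200:240,235:318]=1
h=((hsv[...,2]>150)&(m>0)).astype(np.uint8)
ys,xs=np.nonzero(h);print(len(xs))
l=cv2.fitLine(np.c_[xs,ys].astype(np.float32),cv2.DIST_HUBER,0,.01,.01).ravel();print(l)
s=((xs-l[2])*l[0]+(ys-l[3])*l[1]);print(s.min(),s.max())
P=plane("top",[l[2:]+l[:2]*s.min(),l[2:]+l[:2]*s.max()],0.012);print(P,np.linalg.norm(P[0]-P[1]))
crop("top",235,200,85,45,9,"pk")
E
```

```text
[ 24 106 229] [ 23  10 200] [ 12  86 107] [ 12 181 128]
257
[  0.9374292  -0.348176  283.8539    217.96732  ]
-42.942416701283946 26.694880690607533
[[ 0.45648657 -0.12020956  0.012     ]
 [ 0.53007369 -0.30364578  0.012     ]] 0.1976459189825461
```

View pics/ts.png

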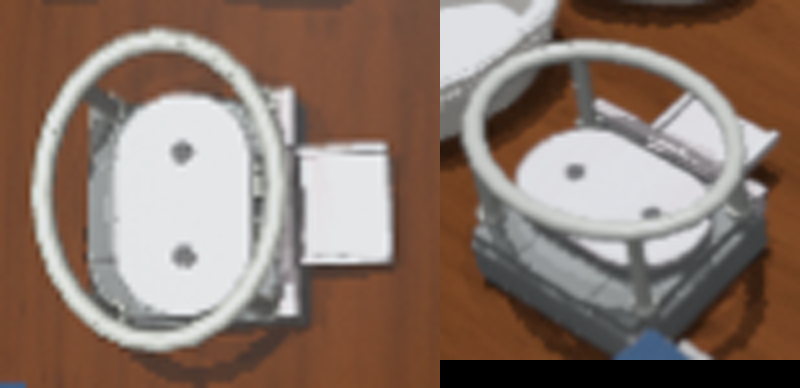

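View pics/pk.png

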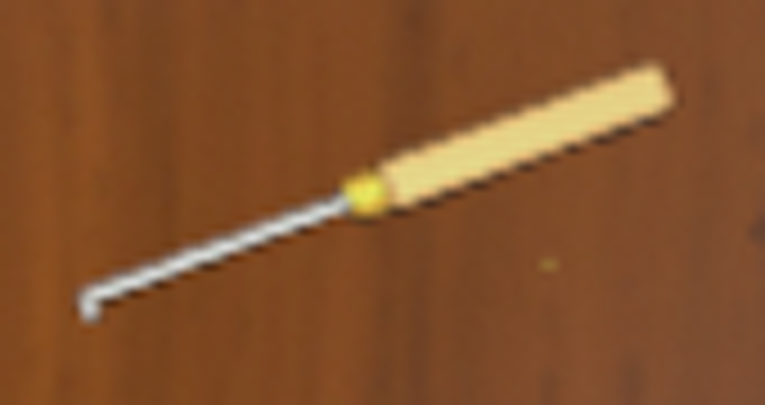

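Pick: toe at about (244.8,233), handle end at (308.6,209), hook pointing toward image lower left. Stand: the ledge spans u≈176–194 and v≈173–196 in the top view, and the ring sits ahead of the slot. I'll enlarge the ledge and work out the pick pose.

Run:
```python
from h import *
crop("top",160,155,40,50,12,"l1"); crop("scene",185,215,50,50,10,"l2")
A=cv2.imread("pics/l1.png");B=cv2.imread("pics/l2.png")
C=np.zeros((600,800,3),np.uint8); C[:600,:480]=A; C[:400,480:]=cv2.resize(B,(400,400))[:,:320]
cv2.imwrite("pics/l.png",C)
im=cv2.imread("pics/top0.png"); hsv=cv2.cvtColor(im,cv2.COLOR_BGR2HSV).astype(int)
m=np.zeros(im.shape[:2],bool); m[200:240,235:318]=1
w=m&(hsv[...,2]>150)&(hsv[...,1]>70)
ys,xs=np.nonzero(w); P=plane("top",np.c_[xs,ys],0.018)[:,:2]
l=cv2.fitLine(P.astype(np.float32),cv2.DIST_L2,0,.001,.001).ravel(); print("handle",l,(P-l[2:])@l[:2], len(xs))
st=m&(hsv[...,1]<70)&(hsv[...,2]>120); ys,xs=np.nonzero(st); k=xs>247; Q=plane("top",np.c_[xs,ys],0.01)[:,:2]
l2=cv2.fitLine(Q[k].astype(np.float32),cv2.DIST_L2,0,.001,.001).ravel();print("shank",l2,np.degrees(np.arctan2(-l2[1]*np.sign(l2[0]),-abs(l2[0]))))
print("toe",plane("top",[[235+88/9.,200+297/9.]],.01), "handle end",plane("top",[[235+662/9.,200+85/9.]],.015))
for n in("top","scene"): p=par(n); print(n,-p['R'].T@p['t'])
```

```text
handle [ 0.367839   -0.9298895   0.5100162  -0.25414082] [ 0.04654452  0.04919061  0.0518363   0.03758463  0.04023105  0.04287709
  0.04552276  0.04816803  0.05081292  0.02862685  0.03127357  0.03391993
  0.03656591  0.03921152  0.04185675  0.04450161  0.04714607  0.04979016
  0.05243385  0.02231828  0.02496491  0.02761119  0.0302571   0.03290264
  0.03554781  0.03819261  0.04083703  0.04348107  0.04612473  0.048768
  0.05141089  0.01336528  0.01601216  0.01865869  0.02130486  0.02395068
  0.02659614  0.02924124  0.03188597  0.03453033  0.03717431  0.03981792
  0.04246115  0.045104    0.04774647  0.05038854  0.00706177  0.00970853
  0.01235494  0.015001    0.01764671  0.02029207  0.02293707  0.02558172
  0.028226    0.03086991  0.03351346  0.03615664  0.03879944  0.04144186
  0.0440839   0.04672555 -0.00188613  0.00076081  0.00340742  0.00605369
  0.00869963  0.01134522  0.01399046  0.01663536  0.0192799   0.02192409
  0.02456792  0.02721138  0.02985448  0.03249722  0.03513958  0.03778157
 -0.01083145 -0.00818435 -0.00553757 -0.00289112 -0.000245    0.00240079
  0.00504624  0.0076913
[... 1022 characters left out ...]
0.01583459 -0.01319162 -0.05385509 -0.05120882
 -0.04856281 -0.04591708 -0.04327164 -0.04062648 -0.0379816  -0.03533701
 -0.03269272 -0.03004873 -0.02740503 -0.02476164 -0.02211856 -0.01947578
 -0.05484154 -0.0521961  -0.04955093 -0.04690604 -0.04426142 -0.0416171
 -0.03897305 -0.0363293  -0.03368584 -0.03104268 -0.02839981 -0.05318274
 -0.05053841 -0.04789435 -0.04525057 -0.04260708 -0.03996387 -0.03732095
 -0.05416874 -0.05152524 -0.04888202] 207
shank [ 0.3666049  -0.9303767   0.47565472 -0.16676992] 111.506386
toe [[ 0.45641273 -0.12349636  0.01      ]] handle end [[ 0.52756035 -0.30234962  0.015     ]]
top [ 0.41962792 -0.15333241  1.13405765]
scene [-0.00239529  0.58083469  0.87338626]
```

View pics/l.png

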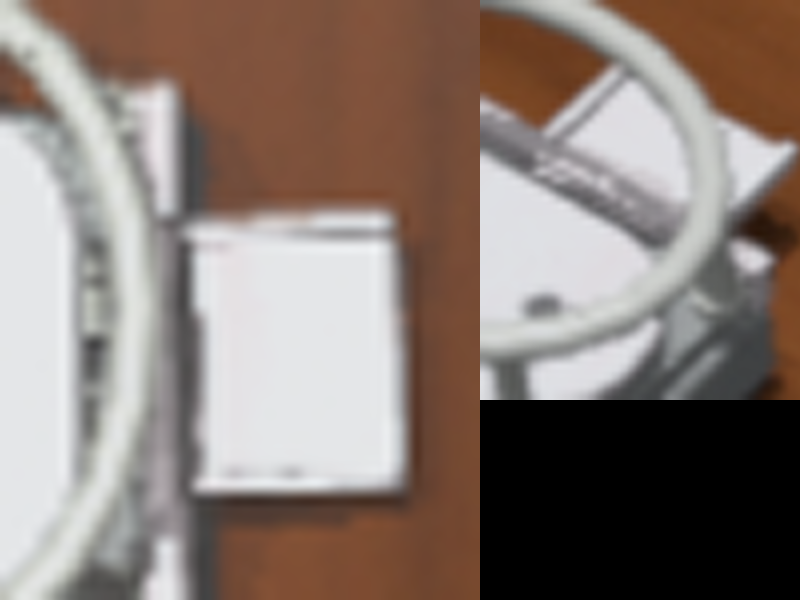

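The ledge corners in this crop are at about (395,212), (405,490), (190,222) and (195,490). The frame top is the band at x≈150–180, and the slot interior shows between the platform and the ring at x≈85–100.

Run:
```python
from h import *
def T(x,y): return [160+(x+.5)/12-.5,155+(y+.5)/12-.5]
def S(x,y): return [185+((x-480)*1.25+.5)/10-.5,215+(y*1.25+.5)/10-.5]
f=lambda n,p,z:print(n,p,(1000*plane(n,p,z)[0]).round(1))
print("ledge outer z37: TR, BR(z32), TL, BL");[f("top",T(*p),.037) for p in((395,212),(405,490),(190,222),(195,490))]
print("inner rails z32");[f("top",T(*p),.032) for p in((393,234),(400,474),(200,236),(200,476))]
print("base front plate top corners");[f("top",T(*p),.0525) for p in((180,85),(180,215),(150,220),(188,545))]
print("scene ledge far corner rail", );f("scene",S(795,147),.037);f("scene",S(620,65),.037);f("scene",S(545,133),.037)
im=cv2.imread("pics/top0.png")[145:220,118:203]
hsv=cv2.cvtColor(im,cv2.COLOR_BGR2HSV)
print(im[35,55:82].tolist())
print(im[25,55:82].tolist())
# slot interior
f("top",T(95,260),.042);f("top",T(95,345),.042);f("top",T(95,430),.042)
```

```text
ledge outer z37: TR, BR(z32), TL, BL
top [192.45833333333334, 172.20833333333334] [622.5  28.4  37. ]
top [193.29166666666666, 195.375] [556.7  23.   37. ]
top [175.375, 173.04166666666666] [618.9  76.5  37. ]
top [175.79166666666666, 195.375] [555.4  72.1  37. ]
inner rails z32
top [192.29166666666666, 174.04166666666666] [618.1  29.4  32. ]
top [192.875, 194.04166666666666] [561.   25.2  32. ]
top [176.20833333333334, 174.20833333333334] [616.5  75.   32. ]
top [176.20833333333334, 194.20833333333334] [559.4  72.1  32. ]
base front plate top corners
top [174.54166666666666, 161.625] [648.4  77.2  52.5]
top [174.54166666666666, 172.45833333333334] [617.7  75.7  52.5]
top [172.04166666666666, 172.875] [616.3  82.6  52.5]
top [175.20833333333334, 199.95833333333334] [540.7  69.9  52.5]
scene ledge far corner rail
scene [223.925, 232.925] [559.4  24.7  37. ]
scene [202.05, 222.675] [622.8  32.3  37. ]
scene [192.675, 231.175] [620.8  66.3  37. ]
[[141, 144, 144], [98, 97, 100], [81, 81, 82], [195, 193, 191], [230, 228, 226], [229, 227, 228], [227, 224, 228], [229, 225, 228], [229, 226,
[... 191 characters left out ...]
], [109, 112, 122], [53, 66, 96], [53, 71, 108], [54, 74, 113], [54, 74, 116], [53, 75, 117], [53, 75, 119]]
[[213, 208, 212], [166, 163, 166], [80, 78, 82], [75, 75, 76], [65, 75, 100], [60, 77, 112], [58, 76, 113], [59, 76, 113], [60, 78, 115], [59, 80, 123], [60, 81, 128], [59, 81, 126], [59, 80, 123], [57, 79, 122], [58, 80, 123], [58, 81, 126], [59, 83, 129], [58, 80, 127], [58, 81, 127], [57, 80, 125], [57, 79, 123], [57, 78, 120], [57, 76, 114], [57, 74, 111], [56, 75, 114], [56, 78, 119], [55, 78, 119]]
top [167.45833333333334, 176.20833333333334] [608.4  97.2  42. ]
top [167.45833333333334, 183.29166666666666] [588.3  96.2  42. ]
top [167.45833333333334, 190.375] [568.3  95.1  42. ]
```

```bash
cat >> h.py <<'E'
def Rt(r): return Rn.from_euler('xyz',r,degrees=True)
def steps(pos,rpy,n,show=True):
    """n equal rows in tool axes from measured pose to target"""
    o=env.get_obs(); p=np.array(o['tool_pos']); R=Rt(o['tool_rot']); G=Rt(rpy)
    w=(R.inv()*G).as_rotvec(degrees=True)/n; d=(np.array(pos)-p)/n
    for i in range(n):
        dp=R.inv().apply(d); print([float(x) for x in dp.round(4)],w.round(2).tolist()); R=R*Rn.from_rotvec(w,degrees=True)
def st():
    o=env.get_obs(); print(round(o['time_s'],2),o['tool_pos'].round(4),o['tool_rot'].round(2),'F',o['force'].round(2),'T',o['wrist_torque'].round(3),o['grip_width'].round(4))
E
python3 - <<'E'
from h import *
steps([.502,-.2385,.10],[180,0,21.5],16)
E
```

```text
[-0.0175, -0.0259, 0.0076] [-0.0, 0.0, -5.95]
[-0.0147, -0.0276, 0.0076] [-0.0, 0.0, -5.95]
[-0.0118, -0.029, 0.0076] [-0.0, 0.0, -5.95]
[-0.0087, -0.03, 0.0076] [-0.0, 0.0, -5.95]
[-0.0055, -0.0308, 0.0076] [-0.0, 0.0, -5.95]
[-0.0023, -0.0312, 0.0076] [-0.0, 0.0, -5.95]
[0.0009, -0.0313, 0.0076] [-0.0, 0.0, -5.95]
[0.0042, -0.031, 0.0076] [-0.0, 0.0, -5.95]
[0.0073, -0.0304, 0.0076] [-0.0, 0.0, -5.95]
[0.0105, -0.0295, 0.0076] [-0.0, 0.0, -5.95]
[0.0135, -0.0282, 0.0076] [-0.0, 0.0, -5.95]
[0.0163, -0.0267, 0.0076] [-0.0, 0.0, -5.95]
[0.019, -0.0249, 0.0076] [-0.0, 0.0, -5.95]
[0.0215, -0.0228, 0.0076] [-0.0, 0.0, -5.95]
[0.0237, -0.0204, 0.0076] [-0.0, 0.0, -5.95]
[0.0257, -0.0178, 0.0076] [-0.0, 0.0, -5.95]
```

{"name": "carry_out", "arguments": {
  "plan": [
    {"grip":0,"dp":[-0.0175,-0.026,0.0076],"rotation":[0,0,-5.95]},
    {"grip":0,"dp":[-0.0147,-0.0276,0.0076],"rotation":[0,0,-5.95]},
    {"grip":0,"dp":[-0.0118,-0.029,0.0076],"rotation":[0,0,-5.95]},
    {"grip":0,"dp":[-0.0087,-0.03,0.0076],"rotation":[0,0,-5.95]},
    {"grip":0,"dp":[-0.0055,-0.031,0.0076],"rotation":[0,0,-5.95]},
    {"grip":0,"dp":[-0.0023,-0.031,0.0076],"rotation":[0,0,-5.95]},
    {"grip":0,"dp":[0.001,-0.031,0.0076],"rotation":[0,0,-5.95]},
    {"grip":0,"dp":[0.004,-0.031,0.0076],"rotation":[0,0,-5.95]}
  ]
}}

```text
time_s: 1.02
tool_pos: [0.3378, -0.4312, 0.1593]
tool_rot: [179.5, -0.1, -25.0]
force: [1.2, -0.2, -0.4]
grip_width: 0.0869
```

{"name": "carry_out", "arguments": {
  "plan": [
    {"grip":0,"dp":[0.007,-0.03,0.0076],"rotation":[0,0,-5.95]},
    {"grip":0,"dp":[0.01,-0.029,0.0076],"rotation":[0,0,-5.95]},
    {"grip":0,"dp":[0.013,-0.028,0.0076],"rotation":[0,0,-5.95]},
    {"grip":0,"dp":[0.016,-0.026,0.0076],"rotation":[0,0,-5.95]},
    {"grip":0,"dp":[0.019,-0.024,0.0076],"rotation":[0,0,-5.95]},
    {"grip":0,"dp":[0.021,-0.022,0.0076],"rotation":[0,0,-5.95]}
  ]
}}

```text
time_s: 1.52
tool_pos: [0.4552, -0.2787, 0.1114]
tool_rot: [179.3, 0.2, 12.6]
force: [0.5, -0.2, 0.5]
grip_width: 0.0873
```

Run:
```python
from h import *
st(); steps([.502,-.2385,.06],[180,0,21.5],6)
```

```text
Traceback (most recent call last):
  File "h.py", line 31, in st
    o=env.get_obs(); print(round(o['time_s'],2),o['tool_pos'].round(4),o['tool_rot'].round(2),'F',o['force'].round(2),'T',o['wrist_torque'].round(3),o['grip_width'].round(4))
                                                                                                                                                     ^^^^^^^^^^^^^^^^^^^^^
AttributeError: 'float' object has no attribute 'round'
```

```bash
sed -i "s/o\['grip_width'\].round(4)/round(o['grip_width'],4)/" h.py
python3 - <<'E'
from h import *
st(); steps([.502,-.2385,.04],[180,0,21.5],5)
E
```

```text
1.52 [ 0.4552 -0.2787  0.1114] [179.28   0.19  12.55] F [ 0.52 -0.21  0.46] T [-0.035 -0.169  0.054] 0.0873
[0.0109, -0.006, 0.0142] [0.14, 0.05, -1.79]
[0.0111, -0.0056, 0.0142] [0.14, 0.05, -1.79]
[0.0113, -0.0052, 0.0142] [0.14, 0.05, -1.79]
[0.0114, -0.0048, 0.0142] [0.14, 0.05, -1.79]
[0.0115, -0.0045, 0.0143] [0.14, 0.05, -1.79]
```

{"name": "carry_out", "arguments": {
  "plan": [
    {"grip":0.3,"dp":[0.011,-0.006,0.014],"rotation":[0.14,0.05,-1.8]},
    {"grip":0.3,"dp":[0.011,-0.0056,0.014],"rotation":[0.14,0.05,-1.8]},
    {"grip":0.3,"dp":[0.0113,-0.005,0.014],"rotation":[0.14,0.05,-1.8]},
    {"grip":0.3,"dp":[0.0114,-0.005,0.014],"rotation":[0.14,0.05,-1.8]},
    {"grip":0.3,"dp":[0.0115,-0.0045,0.014],"rotation":[0.14,0.05,-1.8]},
    {"grip":0.3,"dp":[0,0,0],"rotation":[0,0,0]}
  ]
}}

```text
time_s: 2.02
tool_pos: [0.5094, -0.2264, 0.0391]
tool_rot: [-180.0, -0.3, 23.1]
force: [0.3, 0.4, -0.0]
grip_width: 0.0623
```

Run:
```python
from h import *
st(); steps([.502,-.2385,.003],[180,0,21.5],3)
```

```text
2.02 [ 0.5094 -0.2264  0.0391] [-179.98   -0.31   23.06] F [ 0.27  0.41 -0.05] T [ 0.019 -0.082  0.022] 0.0623
[-0.0039, 0.0027, 0.012] [-0.01, -0.1, 0.52]
[-0.0039, 0.0028, 0.012] [-0.01, -0.1, 0.52]
[-0.0038, 0.0028, 0.012] [-0.01, -0.1, 0.52]
```

{"name": "carry_out", "arguments": {
  "plan": [
    {"grip":0.3,"dp":[-0.004,0.0028,0.008],"rotation":[0,-0.1,0.5]},
    {"grip":0.3,"dp":[-0.003,0.0025,0.008],"rotation":[0,-0.1,0.5]},
    {"grip":0.3,"dp":[-0.002,0.0018,0.007],"rotation":[0,-0.1,0.4]},
    {"grip":0.3,"dp":[0,0,0],"rotation":[0,0,0]},
    {"grip":0.3,"dp":[0,0,0],"rotation":[0,0,0]}
  ]
}}

```text
time_s: 2.43
tool_pos: [0.5018, -0.2409, 0.0154]
tool_rot: [179.9, 0.1, 21.2]
force: [0.8, -0.5, -0.7]
grip_width: 0.0608
```

Run:
```python
from h import *
st(); steps([.502,-.2385,.003],[180,0,21.5],2)
```

```text
2.43 [ 0.5018 -0.2409  0.0154] [1.7989e+02 1.0000e-01 2.1180e+01] F [ 0.77 -0.46 -0.71] T [-0.    -0.163 -0.05 ] 0.0608
[0.0005, -0.0011, 0.0062] [0.05, 0.05, -0.16]
[0.0005, -0.0011, 0.0062] [0.05, 0.05, -0.16]
```

{"name": "carry_out", "arguments": {
  "plan": [
    {"grip":0.3,"dp":[0,-0.001,0.006],"rotation":[0,0,-0.2]},
    {"grip":0.3,"dp":[0,-0.001,0.005],"rotation":[0,0,-0.1]},
    {"grip":0.3,"dp":[0,0,0],"rotation":[0,0,0]},
    {"grip":0.3,"dp":[0,0,0],"rotation":[0,0,0]}
  ]
}}

```text
time_s: 2.77
tool_pos: [0.5007, -0.241, 0.0045]
tool_rot: [179.8, 0.1, 21.3]
force: [0.4, 0.1, 0.0]
grip_width: 0.0609
```

Run:
```python
from h import *
st(); steps([.502,-.2385,.003],[180,0,21.5],1)
```

```text
2.77 [ 0.5007 -0.241   0.0045] [1.7977e+02 7.0000e-02 2.1330e+01] F [0.44 0.11 0.  ] T [ 0.013 -0.182  0.006] 0.0609
[0.0021, -0.0019, 0.0015] [0.23, 0.07, -0.17]
```

{"name": "carry_out", "arguments": {
  "plan": [
    {"grip":0.5,"dp":[0.001,-0.001,0.0015],"rotation":[0.2,0,-0.1]},
    {"grip":1,"dp":[0,0,0],"rotation":[0,0,0]},
    {"grip":1,"dp":[0,0,0],"rotation":[0,0,0]},
    {"grip":1,"dp":[0,0,0],"rotation":[0,0,0]},
    {"grip":1,"dp":[0,0,0],"rotation":[0,0,0]},
    {"grip":1,"dp":[0,0,0],"rotation":[0,0,0]},
    {"grip":1,"dp":[0,0,0],"rotation":[0,0,0]}
  ],
  "force": 45
}}

```text
time_s: 3.35
tool_pos: [0.5023, -0.2392, 0.0036]
tool_rot: [179.9, 0.0, 21.5]
force: [0.2, -0.0, -0.7]
grip_width: 0.022
```

{"name": "carry_out", "arguments": {
  "plan": [
    {"grip":1,"dp":[0,0,-0.008],"rotation":[0,0,0]},
    {"grip":1,"dp":[0,0,-0.02],"rotation":[0,0,0]},
    {"grip":1,"dp":[0,0,-0.02],"rotation":[0,0,0]},
    {"grip":1,"dp":[0,0,-0.02],"rotation":[0,0,0]},
    {"grip":1,"dp":[0,0,-0.01],"rotation":[0,0,0]},
    {"grip":1,"dp":[0,0,0],"rotation":[0,0,0]}
  ]
}}

```text
time_s: 3.85
tool_pos: [0.5006, -0.2379, 0.0849]
tool_rot: [-179.8, 0.2, 21.5]
force: [0.9, -1.1, -0.5]
grip_width: 0.0153
```

Run:
```python
from h import *
st(); crop("top",225,185,100,70,8,"pk2")
A=cv2.imread("pics/pk2.png"); b=crop("scene",270,150,60,90,6,"pk3")
```

```text
3.85 [ 0.5006 -0.2379  0.0849] [-1.7984e+02  1.5000e-01  2.1530e+01] F [ 0.89 -1.14 -0.53] T [-0.03  -0.208 -0.008] 0.0153
```

View pics/pk3.png

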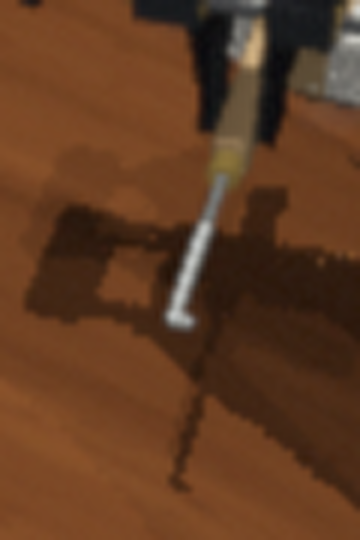

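The pick is held between the fingers. In the scene picture the hook corner is at about (299.8,203), in front of its shadow. Next I'll triangulate the toe and shank and plan the transit.

Run:
```python
from h import *
o=env.get_obs(); R=Rt(o['tool_rot']); p=o['tool_pos']
E={}
for n,f,s in(("top","pk2",8),("scene","pk3",6)):
    x0,y0={"top":(225,185),"scene":(270,150)}[n]
    im=cv2.imread(f"pics/{f}.png"); im=cv2.resize(im,None,fx=1/s,fy=1/s,interpolation=cv2.INTER_AREA)
    h=cv2.cvtColor(im,cv2.COLOR_BGR2HSV); m=((h[...,1]<80)&(h[...,2]>120)).astype(np.uint8)
    k,l,stt,c=cv2.connectedComponentsWithStats(m,connectivity=8)
    for i in range(1,k): print(n,stt[i],c[i]+[x0,y0])
    print(n); 
    for r in m: print(''.join('.#'[v] for v in r))
# predicted
Tl=np.array([p+R.apply([0,-.125,dz]) for dz in(-.004,-.0065,-.009)])
print(Tl,proj("top",Tl),proj("scene",Tl))
```

```text
top [ 69   6  30  16 243] [308.72427984 198.10699588]
top [46 11  4  6  9] [272.44444444 198.55555556]
top [67 11  1  1  1] [292. 196.]
top [54 23 10  9 63] [283.15873016 211.73015873]
top [99 28  1  1  1] [324. 213.]
top [95 33  5 13 47] [322.46808511 224.25531915]
top [46 38  1  1  1] [271. 223.]
top [18 40 22 11 58] [252.70689655 229.79310345]
top [98 46  2  2  2] [323.5 231.5]
top [96 63  4  7 26] [322.5        251.23076923]
top
....................................................................................................
....................................................................................................
....................................................................................................
....................................................................................................
....................................................................................................
....................................................................................................
.........................................................
[... 11816 characters left out ...]
........................................
............................................................
............................................................
............................................................
............................................................
............................................................
............................................................
[[ 0.45363045 -0.12126427  0.08739613]
 [ 0.45364521 -0.12127174  0.08989608]
 [ 0.45365998 -0.12127921  0.09239602]] [[243.15046905 233.05143927]
 [243.12527663 233.01409253]
 [243.09996397 232.97656758]] [[298.07300396 202.77099975]
 [298.1165644  201.98746711]
 [298.16023028 201.20166401]]
```

```bash
cat >> h.py <<'E'
YAW=94.0; O=np.array([.583,.1267,0]); TO=np.array([0,-.124,-.0065])
def tgt(x,y,z,pitch=0,dyaw=0):
    "tool pose for toe axis at stand (x,y,z) mm, pitch=tip up deg"
    a=np.radians(YAW); S=np.array([[np.cos(a),-np.sin(a),0],[np.sin(a),np.cos(a),0],[0,0,1]])
    W=O+S@(np.array([x,y,z])/1000)
    R=Rn.from_euler('z',YAW-90+dyaw,degrees=True)*Rn.from_euler('x',180,degrees=True)*Rn.from_euler('x',-pitch,degrees=True)
    return W-R.apply(TO),R.as_euler('xyz',degrees=True)
def toe():
    o=env.get_obs(); R=Rt(o['tool_rot']); a=np.radians(YAW); S=np.array([[np.cos(a),-np.sin(a),0],[np.sin(a),np.cos(a),0],[0,0,1]])
    f=R.apply([0,-1,0]); F=S.T@np.array(o['force'])
    print('t',round(o['time_s'],2),'toe',(1000*S.T@(np.array(o['tool_pos'])+R.apply(TO)-O)).round(2),'pitch',round(np.degrees(np.arcsin(f[2])),2),'yaw',round(np.degrees(np.arctan2(f[1],f[0]))-YAW,2),'F',F.round(2),'T',(S.T@np.array(o['wrist_torque'])).round(3),round(o['grip_width'],4))
E
python3 - <<'E'
from h import *
print(tgt(-80,0,91.5)); toe(); steps(*tgt(-80,0,85),7); print(tgt(0,0,100,8))
E
```

```text
(array([ 0.59723032, -0.07680307,  0.085     ]), array([180.,   0.,   4.]))
t 3.95 toe [-239.3   146.04   89.89] pitch 0.28 yaw 17.53 F [-0.05  0.43 -1.93] T [-0.141  0.065 -0.008] 0.0158
[0.0214, -0.0162, 0.0006] [-0.03, 0.04, 2.5]
[0.0207, -0.0172, 0.0006] [-0.03, 0.04, 2.5]
[0.0199, -0.018, 0.0006] [-0.03, 0.04, 2.5]
[0.0191, -0.0189, 0.0006] [-0.03, 0.04, 2.5]
[0.0183, -0.0197, 0.0006] [-0.03, 0.04, 2.5]
[0.0174, -0.0205, 0.0006] [-0.03, 0.04, 2.5]
[0.0165, -0.0212, 0.0006] [-0.03, 0.04, 2.5]
(array([0.59162873, 0.00330346, 0.11082072]), array([1.72000000e+02, 1.27222187e-14, 4.00000000e+00]))
```

{"name": "carry_out", "arguments": {
  "plan": [
    {"grip":1,"dp":[0.021,-0.016,0.0006],"rotation":[0,0,2.5]},
    {"grip":1,"dp":[0.0207,-0.017,0.0006],"rotation":[0,0,2.5]},
    {"grip":1,"dp":[0.02,-0.018,0.0006],"rotation":[0,0,2.5]},
    {"grip":1,"dp":[0.019,-0.019,0.0006],"rotation":[0,0,2.5]},
    {"grip":1,"dp":[0.018,-0.0195,0.0006],"rotation":[0,0,2.5]},
    {"grip":1,"dp":[0.008,-0.01,0],"rotation":[0,0,2]},
    {"grip":1,"dp":[0,0,0],"rotation":[0,0,0]},
    {"grip":1,"dp":[0,0,0],"rotation":[0,0,0]}
  ]
}}

```text
time_s: 4.62
tool_pos: [0.5701, -0.1089, 0.0668]
tool_rot: [-179.4, 1.3, 6.1]
force: [-0.5, -1.3, -0.1]
grip_width: 0.0153
```

```bash
sed -i "s/'x',-pitch/'x',pitch/" h.py
python3 - <<'E'
from h import *
print(tgt(0,0,100,8)[0]); toe(); steps(*tgt(-78,0,60),4)
E
```

```text
[0.59150252 0.0051083  0.07630579]
t 4.62 toe [-110.29   33.55   74.61] pitch 0.6 yaw 2.04 F [-1.24  0.63 -0.06] T [-0.056  0.016 -0.013] 0.0153
[0.0077, -0.0077, 0.0032] [-0.14, 0.33, 0.51]
[0.0076, -0.0078, 0.0033] [-0.14, 0.33, 0.51]
[0.0075, -0.0079, 0.0033] [-0.14, 0.33, 0.51]
[0.0074, -0.008, 0.0033] [-0.14, 0.33, 0.51]
```

{"name": "carry_out", "arguments": {
  "plan": [
    {"grip":1,"dp":[0.0077,-0.0077,0.002],"rotation":[-0.14,0.33,0.5]},
    {"grip":1,"dp":[0.0076,-0.0078,0.002],"rotation":[-0.14,0.33,0.5]},
    {"grip":1,"dp":[0.0075,-0.0078,0.002],"rotation":[-0.14,0.33,0.5]},
    {"grip":1,"dp":[0.002,-0.002,0],"rotation":[0,0,0]},
    {"grip":1,"dp":[0,0,0],"rotation":[0,0,0]}
  ]
}}

```text
time_s: 5.03
tool_pos: [0.587, -0.0884, 0.0553]
tool_rot: [-180.0, 0.9, 4.3]
force: [-0.4, 0.6, -1.6]
grip_width: 0.016
```

Run:
```python
from h import *
toe(); steps(*tgt(-78,0,60),2)
```

```text
t 5.03 toe [-90.84  11.63  61.91] pitch 0.04 yaw 0.32 F [ 0.61  0.35 -1.63] T [-0.104  0.046 -0.026] 0.016
[0.0056, -0.0064, 0.0008] [-0.02, 0.45, 0.16]
[0.0055, -0.0064, 0.0009] [-0.02, 0.45, 0.16]
```

{"name": "carry_out", "arguments": {
  "plan": [
    {"grip":1,"dp":[0.0056,-0.006,0],"rotation":[0,0.45,0.16]},
    {"grip":1,"dp":[0.0055,-0.006,0],"rotation":[0,0.45,0.16]},
    {"grip":1,"dp":[0,0,0],"rotation":[0,0,0]},
    {"grip":1,"dp":[0,0,0],"rotation":[0,0,0]}
  ]
}}

```text
time_s: 5.37
tool_pos: [0.5961, -0.0791, 0.0543]
tool_rot: [179.9, 0.1, 3.8]
force: [-0.2, -0.1, -1.0]
grip_width: 0.0154
```

Run:
```python
from h import *
toe(); steps(*tgt(-78,0,55),1)
crop("top",160,155,40,50,12,"m1"); crop("scene",185,215,50,50,10,"m2")
A=cv2.imread("pics/m1.png");B=cv2.imread("pics/m2.png")
C=np.zeros((600,800,3),np.uint8); C[:600,:480]=A; C[:400,480:]=cv2.resize(B,(400,400))[:,:320]
cv2.imwrite("pics/m.png",C)
o=env.get_obs(); R=Rt(o['tool_rot']); P=np.array(o['tool_pos'])+R.apply(TO)
for n in("top","scene"): print(n,proj(n,P))
```

```text
t 5.37 toe [-82.2    0.81  60.72] pitch -0.06 yaw -0.24 F [-0.13  0.19 -0.99] T [-0.128  0.053 -0.013] 0.0154
[0.0013, -0.0042, 0.0058] [0.06, 0.08, -0.24]
top [[184.59846746 182.78476114]]
scene [[208.32926279 225.17538263]]
```

View pics/m.png

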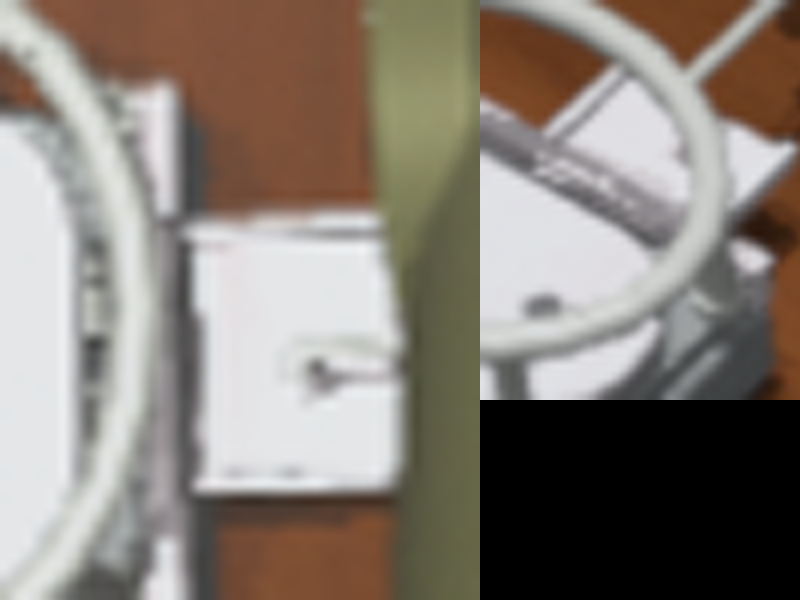

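In the top crop the hook sits over the ledge at about (295,348), roughly 0.8 px below my prediction. I'll measure it with a difference image.

Run:
```python
from h import *
a=cv2.cvtColor(cv2.imread("pics/top0.png"),cv2.COLOR_BGR2GRAY)[170:198,174:194].astype(int)
b=cv2.cvtColor(cv2.resize(cv2.imread("pics/m1.png"),None,fx=1/12,fy=1/12,interpolation=cv2.INTER_AREA),cv2.COLOR_BGR2GRAY)[15:43,14:34].astype(int)
print("cols 174.. rows 170..")
for i in range(10,20): print(170+i,(b-a)[i].tolist(), b[i,8:16].tolist())
s0=cv2.cvtColor(cv2.imread("pics/scene0.png"),cv2.COLOR_BGR2GRAY).astype(int)
s1=cv2.cvtColor(cv2.resize(cv2.imread("pics/m2.png"),None,fx=.1,fy=.1,interpolation=cv2.INTER_AREA),cv2.COLOR_BGR2GRAY).astype(int)
d=s1-s0[215:265,185:235]
print("scene cols 200.. rows 215..")
for i in range(0,24): print(215+i,d[i,15:40].tolist())
```

```text
cols 174.. rows 170..
180 [-1, 8, -8, -1, 0, 0, 1, 0, 0, 0, -1, 0, 0, 0, 0, 0, 1, -2, -4, 4] [229, 230, 230, 230, 230, 230, 230, 230]
181 [-1, 3, 2, -4, 0, 0, 0, 0, 0, 0, 0, 0, 0, 0, -1, -1, 1, -1, -10, -10] [229, 230, 230, 230, 230, 230, 229, 229]
182 [-1, 1, 5, -6, 0, 0, 0, 0, -1, 0, -3, -5, -4, -4, -7, -7, -6, -4, 0, 11] [228, 230, 227, 225, 226, 226, 223, 223]
183 [0, 1, 3, -5, 0, 1, 1, 0, 1, -3, -12, -16, -16, -18, -25, -29, -29, -19, -4, 14] [229, 227, 218, 213, 214, 212, 205, 201]
184 [-1, 1, 4, -5, 0, 1, 1, 0, -1, -8, -9, -16, -29, -18, -13, -19, -24, -28, -40, -25] [228, 221, 221, 214, 201, 212, 217, 211]
185 [-2, 3, 3, -5, 0, 1, 0, 0, -1, -11, -13, -52, -98, -46, -17, -14, -12, -15, -47, -47] [228, 219, 217, 178, 132, 184, 213, 216]
186 [-2, 3, 4, -4, 0, 0, 0, 0, -1, -11, -16, -48, -91, -92, -70, -46, -35, -36, -44, -27] [228, 219, 214, 182, 139, 138, 160, 184]
187 [-2, 4, 1, -4, 0, 0, 1, -1, 0, 0, -2, -27, -60, -63, -24, -5, -3, -3, -7, -3] [229, 230, 228, 203, 170, 167, 206, 225]
188 [-2, 3, 3, -4, 0, 0, 0, -1, 0, 1, -1, -16, -14, -5, 0, 1, 2, 1, -9, -9] [230, 231, 229, 2
[... 1769 characters left out ...]
1, 2, 2, 2, 2, 1, 0, 1, 2, 0, 1, 0, -3, -4, -4, -5, -3, 1, -3, -11, -14, -11, -23]
232 [2, 2, 2, 1, 1, 2, 2, 1, 0, -11, -4, 0, -1, 1, 1, 3, 0, 3, 1, -2, -4, -4, -7, -11, -15]
233 [1, 1, 2, 2, 2, 2, 2, 1, -7, -25, -31, -8, -1, 1, 0, 4, 0, 2, 2, 1, -3, -3, -4, -12, -6]
234 [1, 0, 2, 1, 1, 1, 0, -3, -10, -39, -48, -13, -1, 2, 0, 5, 0, 1, 1, 2, 2, 2, -2, 3, 4]
235 [2, 0, 3, 1, 1, 1, 1, 1, -2, -14, -28, -9, 0, 1, 1, 4, 0, 1, 2, 1, 2, -2, 1, 3, -1]
236 [5, 3, -2, 1, 2, 3, 2, 1, 1, 0, -5, 1, 1, 0, 2, 3, 2, 0, 2, 2, -3, 2, 4, -1, -4]
237 [-3, 2, 4, 1, -2, 0, 3, 2, 1, 1, 1, 3, 1, 1, 1, 1, 4, 1, 2, -3, 1, 5, 2, -2, -4]
238 [-5, 1, 3, 4, 3, -1, 0, 1, 2, 2, 1, 5, 2, 1, 1, 1, 3, 0, -2, 1, 4, 1, 2, 0, -2]
```

{"name": "carry_out", "arguments": {
  "plan": [
    {"grip":1,"dp":[0.001,0,0.005],"rotation":[0,0,-0.1]},
    {"grip":1,"dp":[0.001,0,0.005],"rotation":[0,0,-0.1]},
    {"grip":1,"dp":[0,0,0.005],"rotation":[0,0,0]},
    {"grip":1,"dp":[0,0,0.002],"rotation":[0,0,0]},
    {"grip":1,"dp":[0,0,0],"rotation":[0,0,0]}
  ]
}}

```text
time_s: 5.88
tool_pos: [0.598, -0.0799, 0.0357]
tool_rot: [179.9, 0.1, 3.9]
force: [-0.1, 0.8, -0.5]
grip_width: 0.0147
```

```bash
sed -i "s/O=np.array(.*)/O=np.array([.5848,.1244,0])/; s/; TO=/\nTO=/" h.py; grep -n "YAW=" -A1 h.py; sed -i 's/O=np.array(\[.5848,.1244,0\])$/O=np.array([.5848,.1244,0]); TO=np.array([0,-.124,-.0065])/' h.py; sed -n 33,36p h.py
python3 - <<'E'
from h import *
toe()
E
```

```text
32:YAW=94.0; O=np.array([.5848,.1244,0])
33-def tgt(x,y,z,pitch=0,dyaw=0):
def tgt(x,y,z,pitch=0,dyaw=0):
    "tool pose for toe axis at stand (x,y,z) mm, pitch=tip up deg"
    a=np.radians(YAW); S=np.array([[np.cos(a),-np.sin(a),0],[np.sin(a),np.cos(a),0],[0,0,1]])
    W=O+S@(np.array([x,y,z])/1000)
t 5.88 toe [-80.68   0.92  41.96] pitch -0.09 yaw -0.07 F [ 0.84  0.01 -0.52] T [-0.153  0.048  0.021] 0.0147
```

{"name": "carry_out", "arguments": {
  "plan": [
    {"grip":1,"dp":[0,0,0.002],"rotation":[0,0,0]},
    {"grip":1,"dp":[0,0,0.001],"rotation":[0,0,0]},
    {"grip":1,"dp":[0,0,0],"rotation":[0,0,0]}
  ]
}}

```text
time_s: 6.13
tool_pos: [0.5981, -0.0799, 0.0322]
tool_rot: [179.9, 0.1, 3.9]
force: [-0.8, 0.2, 0.6]
grip_width: 0.0153
```

{"name": "carry_out", "arguments": {
  "plan": [
    {"grip":1,"dp":[0,0,0.001],"rotation":[0,0,0]},
    {"grip":1,"dp":[0,0,0],"rotation":[0,0,0]}
  ]
}}

```text
time_s: 6.3
tool_pos: [0.5984, -0.08, 0.0317]
tool_rot: [179.9, 0.1, 3.9]
force: [-0.7, 0.0, 0.8]
grip_width: 0.016
```

{"name": "carry_out", "arguments": {
  "plan": [
    {"grip":1,"dp":[0,0,0.001],"rotation":[0,0,0]},
    {"grip":1,"dp":[0,0,0],"rotation":[0,0,0]}
  ]
}}

```text
time_s: 6.47
tool_pos: [0.5985, -0.0799, 0.0313]
tool_rot: [179.9, 0.0, 3.9]
force: [-1.2, -0.6, 2.1]
grip_width: 0.0153
```

Run:
```python
from h import *
toe()
```

```text
t 6.47 toe [-80.79   0.41  37.56] pitch -0.09 yaw -0.07 F [-0.53  1.24  2.06] T [ 0.137 -0.205  0.115] 0.0153
```

{"name": "carry_out", "arguments": {
  "plan": [
    {"grip":1,"dp":[0,0,-0.002],"rotation":[0,0,0]},
    {"grip":1,"dp":[-0.005,0,0],"rotation":[0,0,0]},
    {"grip":1,"dp":[-0.005,0,0],"rotation":[0,0,0]},
    {"grip":1,"dp":[-0.003,0,0],"rotation":[0,0,0]},
    {"grip":1,"dp":[0,0,0],"rotation":[0,0,0]},
    {"grip":1,"dp":[0,0,0],"rotation":[0,0,0]}
  ]
}}

```text
time_s: 6.97
tool_pos: [0.5838, -0.0808, 0.033]
tool_rot: [179.9, 0.0, 3.9]
force: [0.2, -0.0, 0.1]
grip_width: 0.0156
```

```bash
sed -i "s/-.0065/-.0026/" h.py
python3 - <<'E'
from h import *
toe()
E
```

```text
t 6.97 toe [-80.59  15.13  35.44] pitch -0.1 yaw -0.07 F [-0.03 -0.21  0.07] T [-0.147 -0.024 -0.02 ] 0.0156
```

{"name": "carry_out", "arguments": {
  "plan": [
    {"grip":1,"dp":[-0.002,0,0],"rotation":[0,0,0]},
    {"grip":1,"dp":[-0.001,0,0],"rotation":[0,0,0]},
    {"grip":1,"dp":[0,0,0],"rotation":[0,0,0]}
  ]
}}

```text
time_s: 7.22
tool_pos: [0.5807, -0.0811, 0.0331]
tool_rot: [179.9, 0.0, 3.9]
force: [0.3, 0.6, -0.9]
grip_width: 0.0154
```

{"name": "carry_out", "arguments": {
  "plan": [
    {"grip":1,"dp":[-0.001,0,0],"rotation":[0,0,0]},
    {"grip":1,"dp":[0,0,0],"rotation":[0,0,0]}
  ]
}}

```text
time_s: 7.38
tool_pos: [0.5796, -0.0811, 0.0331]
tool_rot: [179.9, -0.0, 3.9]
force: [-1.0, -0.4, -0.7]
grip_width: 0.0154
```

{"name": "carry_out", "arguments": {
  "plan": [
    {"grip":1,"dp":[-0.001,0,0],"rotation":[0,0,0]},
    {"grip":1,"dp":[0,0,0],"rotation":[0,0,0]}
  ]
}}

```text
time_s: 7.55
tool_pos: [0.5787, -0.0812, 0.0331]
tool_rot: [179.9, -0.0, 3.9]
force: [0.0, 0.3, -0.5]
grip_width: 0.0157
```

Run:
```python
from h import *
toe()
```

```text
t 7.55 toe [-80.67  20.27  35.52] pitch -0.1 yaw -0.08 F [ 0.31 -0.06 -0.47] T [-0.097 -0.04   0.03 ] 0.0157
```

Moves track well. I'll continue to the rail.

{"name": "carry_out", "arguments": {
  "plan": [
    {"grip":1,"dp":[-0.001,0,0],"rotation":[0,0,0]},
    {"grip":1,"dp":[0,0,0],"rotation":[0,0,0]}
  ]
}}

```text
time_s: 7.72
tool_pos: [0.5778, -0.0812, 0.0331]
tool_rot: [179.9, -0.0, 3.9]
force: [-0.6, -0.5, -0.7]
grip_width: 0.0153
```

{"name": "carry_out", "arguments": {
  "plan": [
    {"grip":1,"dp":[-0.001,0,0],"rotation":[0,0,0]},
    {"grip":1,"dp":[0,0,0],"rotation":[0,0,0]}
  ]
}}

```text
time_s: 7.88
tool_pos: [0.5773, -0.0813, 0.0333]
tool_rot: [179.9, -0.1, 3.9]
force: [1.0, -0.5, -1.5]
grip_width: 0.0154
```

{"name": "carry_out", "arguments": {
  "plan": [
    {"grip":1,"dp":[-0.001,0,0],"rotation":[0,0,0]},
    {"grip":1,"dp":[0,0,0],"rotation":[0,0,0]}
  ]
}}

```text
time_s: 8.05
tool_pos: [0.577, -0.0814, 0.0336]
tool_rot: [179.9, -0.2, 3.9]
force: [0.7, 1.1, -1.5]
grip_width: 0.0155
```

Run:
```python
from h import *
toe()
```

```text
t 8.05 toe [-80.72  21.86  36.01] pitch -0.09 yaw -0.14 F [ 1.03 -0.75 -1.47] T [-0.343 -0.002 -0.152] 0.0155
```

```bash
sed -i "s/\.5848,/.5845,/" h.py
python3 - <<'E'
from h import *
toe(); steps(*tgt(-60,0,50),5)
E
```

```text
t 8.05 toe [-80.74  21.56  36.01] pitch -0.09 yaw -0.14 F [ 1.03 -0.75 -1.47] T [-0.343 -0.002 -0.152] 0.0155
[0.0044, -0.0042, -0.0028] [0.02, -0.04, -0.03]
[0.0044, -0.0042, -0.0028] [0.02, -0.04, -0.03]
[0.0044, -0.0042, -0.0028] [0.02, -0.04, -0.03]
[0.0044, -0.0042, -0.0028] [0.02, -0.04, -0.03]
[0.0044, -0.0041, -0.0028] [0.02, -0.04, -0.03]
```

{"name": "carry_out", "arguments": {
  "plan": [
    {"grip":1,"dp":[0.004,0,-0.003],"rotation":[0,0,0]},
    {"grip":1,"dp":[0.005,-0.004,-0.003],"rotation":[0,0,0]},
    {"grip":1,"dp":[0.005,-0.005,-0.003],"rotation":[0,0,0]},
    {"grip":1,"dp":[0.005,-0.005,-0.003],"rotation":[0,0,0]},
    {"grip":1,"dp":[0.002,-0.005,-0.002],"rotation":[0,0,0]},
    {"grip":1,"dp":[0,0,0],"rotation":[0,0,0]},
    {"grip":1,"dp":[0,0,0],"rotation":[0,0,0]}
  ]
}}

```text
time_s: 8.63
tool_pos: [0.598, -0.0577, 0.0489]
tool_rot: [179.9, -0.1, 4.0]
force: [0.1, 1.1, -0.9]
grip_width: 0.0155
```

Run:
```python
from h import *
toe(); steps(*tgt(-57,0,50),1)
```

```text
t 8.63 toe [-58.61  -0.77  51.34] pitch -0.06 yaw -0.01 F [ 1.08 -0.15 -0.85] T [-0.132  0.024 -0.027] 0.0155
[-0.0008, -0.0016, 0.0015] [0.06, -0.06, -0.01]
```

{"name": "carry_out", "arguments": {
  "plan": [
    {"grip":1,"dp":[0,-0.001,0.0015],"rotation":[0,0,0]},
    {"grip":1,"dp":[0,-0.001,0],"rotation":[0,0,0]},
    {"grip":1,"dp":[0,0,0],"rotation":[0,0,0]}
  ]
}}

```text
time_s: 8.88
tool_pos: [0.5974, -0.0551, 0.047]
tool_rot: [179.9, -0.0, 4.0]
force: [-0.2, 1.0, -1.1]
grip_width: 0.0154
```

{"name": "carry_out", "arguments": {
  "plan": [
    {"grip":1,"dp":[0,-0.001,0],"rotation":[0,0,0]},
    {"grip":1,"dp":[0,0,0],"rotation":[0,0,0]}
  ]
}}

```text
time_s: 9.05
tool_pos: [0.5967, -0.0545, 0.0465]
tool_rot: [179.9, 0.0, 4.0]
force: [0.1, -0.2, -1.1]
grip_width: 0.0153
```

{"name": "carry_out", "arguments": {
  "plan": [
    {"grip":1,"dp":[0,-0.001,0],"rotation":[0,0,0]},
    {"grip":1,"dp":[0,0,0],"rotation":[0,0,0]}
  ]
}}

```text
time_s: 9.22
tool_pos: [0.5963, -0.0539, 0.0464]
tool_rot: [179.9, 0.1, 4.0]
force: [-0.4, 1.2, -0.6]
grip_width: 0.0154
```

Run:
```python
from h import *
toe()
```

```text
t 9.22 toe [-54.66   0.54  48.8 ] pitch -0.08 yaw -0.03 F [ 1.27  0.31 -0.59] T [-0.09  -0.     0.004] 0.0154
```

{"name": "carry_out", "arguments": {
  "plan": [
    {"grip":1,"dp":[0,-0.001,0],"rotation":[0,0,0]},
    {"grip":1,"dp":[0,0,0],"rotation":[0,0,0]}
  ]
}}

```text
time_s: 9.38
tool_pos: [0.5962, -0.0531, 0.0464]
tool_rot: [179.9, 0.1, 3.9]
force: [0.7, -0.2, -0.5]
grip_width: 0.0156
```

{"name": "carry_out", "arguments": {
  "plan": [
    {"grip":1,"dp":[0,-0.001,0],"rotation":[0,0,0]},
    {"grip":1,"dp":[0,0,0],"rotation":[0,0,0]}
  ]
}}

```text
time_s: 9.55
tool_pos: [0.5962, -0.0525, 0.0464]
tool_rot: [179.9, 0.1, 3.9]
force: [-0.3, -0.1, -0.1]
grip_width: 0.0153
```

Run:
```python
from h import *
toe()
```

```text
t 9.55 toe [-53.24   0.55  48.76] pitch -0.12 yaw -0.07 F [-0.1   0.32 -0.1 ] T [-0.072  0.044  0.01 ] 0.0153
```

{"name": "carry_out", "arguments": {
  "plan": [
    {"grip":1,"dp":[0,-0.001,0],"rotation":[0,0,0]},
    {"grip":1,"dp":[0,0,0],"rotation":[0,0,0]}
  ]
}}

```text
time_s: 9.72
tool_pos: [0.5962, -0.0524, 0.0465]
tool_rot: [179.8, 0.1, 3.9]
force: [0.9, 0.6, -1.0]
grip_width: 0.0156
```

{"name": "carry_out", "arguments": {
  "plan": [
    {"grip":1,"dp":[0,-0.001,0],"rotation":[0,0,0]},
    {"grip":1,"dp":[0,0,0],"rotation":[0,0,0]}
  ]
}}

```text
time_s: 9.88
tool_pos: [0.5962, -0.0523, 0.0465]
tool_rot: [179.7, 0.1, 3.9]
force: [-0.3, 0.0, -0.3]
grip_width: 0.0157
```

{"name": "carry_out", "arguments": {
  "plan": [
    {"grip":1,"dp":[0,-0.001,0],"rotation":[0,0,0]},
    {"grip":1,"dp":[0,0,0],"rotation":[0,0,0]}
  ]
}}

```text
time_s: 10.05
tool_pos: [0.5961, -0.0523, 0.0466]
tool_rot: [179.7, 0.1, 3.8]
force: [-0.2, -0.7, -1.6]
grip_width: 0.0158
```

Run:
```python
from h import *
toe()
```

```text
t 10.05 toe [-53.06   0.35  48.48] pitch -0.32 yaw -0.17 F [-0.71  0.27 -1.62] T [-0.1    0.135  0.024] 0.0158
```

{"name": "carry_out", "arguments": {
  "plan": [
    {"grip":1,"dp":[0.001,0.004,0],"rotation":[0,0,0]},
    {"grip":1,"dp":[0.001,0.004,0],"rotation":[0,0,0]},
    {"grip":1,"dp":[0,0,0],"rotation":[0,0,0]},
    {"grip":1,"dp":[0,0,0],"rotation":[0,0,0]}
  ]
}}

```text
time_s: 10.38
tool_pos: [0.5989, -0.0588, 0.0466]
tool_rot: [179.8, 0.1, 3.9]
force: [0.4, 0.0, -0.6]
grip_width: 0.0157
```

```bash
sed -i "s/O=np.array(\[.5845,.1244/O=np.array([.5844,.1256/" h.py
python3 - <<'E'
from h import *
toe()
im=env.read_camera("scene"); cv2.imwrite("pics/sc2.png",cv2.cvtColor(im,cv2.COLOR_RGB2BGR))
o=env.get_obs(); R=Rt(o['tool_rot']); P=np.array(o['tool_pos'])+R.apply(TO)
for d in(0,1,2,-1):
    f=R.apply([0,-np.cos(np.radians(d)),np.sin(np.radians(d))])  # droop d
    print(d,[proj("scene",P-f*s)[0].round(2).tolist() for s in(0,.03,.05,.07,.085)])
a=cv2.imread("pics/scene0.png").astype(int).sum(2); b=cv2.imread("pics/sc2.png").astype(int).sum(2)
for r in range(190,228,3): print(r,(b-a)[r,205:250].tolist())
cv2.imwrite("pics/sc2c.png",cv2.resize(cv2.imread("pics/sc2.png")[150:290,150:290],None,fx=4,fy=4,interpolation=cv2.INTER_CUBIC))
E
```

```text
t 10.38 toe [-60.91  -1.89  48.82] pitch -0.17 yaw -0.12 F [-0.   -0.37 -0.58] T [-0.067 -0.048  0.041] 0.0157
0 [[201.98, 233.25], [210.18, 225.51], [215.51, 220.47], [220.74, 215.54], [224.59, 211.9]]
1 [[201.98, 233.25], [210.16, 225.35], [215.48, 220.22], [220.7, 215.18], [224.55, 211.47]]
2 [[201.98, 233.25], [210.14, 225.2], [215.45, 219.96], [220.66, 214.82], [224.5, 211.04]]
-1 [[201.98, 233.25], [210.19, 225.67], [215.53, 220.73], [220.77, 215.9], [224.62, 212.35]]
190 [-67, -134, -60, -41, -43, -49, -15, 0, 5, 5, 7, 3, 2, -4, -2, 5, 7, 5, 7, -51, -159, -189, -174, -152, -148, -145, -153, -150, -140, -135, -142, -138, -96, 22, -2, -15, -27, -51, -53, 71, 230, 265, 185, -11, -136]
193 [3, 4, 4, 6, 1, 1, 5, 3, 4, 4, 7, 6, 6, -6, -5, -1, 4, 1, -3, -30, -99, -165, -187, -170, -166, -175, -161, -161, -151, -156, -151, -150, -131, -75, -85, -124, -113, -88, -49, -25, -14, -10, -9, -45, -74]
196 [7, 3, 3, 4, 2, 8, 3, 3, 6, 6, 1, -3, -2, 2, -3, 0, -21, -31, -30, -25, -39, -121, -175, -175, -168, -168, -175, -173, -179, -170, -177, -191, -198, -186, -193, -193, -185, -122, -5, 11, 4,
[... 1758 characters left out ...]
-4, 113, 306, 306, 186, 18, -81, -100, -104, -103, -104, -106, -102, -110, -109, -128, -146, -144, -146, -145, -150, -151, -146, -141, -150, -147, -151, -138, -145, -139, -138, -132, -134, -140, -139, -130, -124]
223 [7, 7, 5, 6, 5, 7, 123, 323, 318, 188, 58, -19, -71, -89, -108, -106, -106, -103, -104, -107, -108, -130, -134, -135, -134, -130, -112, -103, -113, -127, -143, -150, -146, -155, -147, -147, -141, -143, -148, -145, -147, -139, -140, -146, -150]
226 [-7, -5, 3, 3, 6, 4, 11, 9, -5, -13, -12, -18, -12, -13, -14, -16, -17, -31, -92, -122, -140, -132, -112, -109, -107, -99, -99, -100, -101, -101, -106, -110, -101, -111, -115, -128, -137, -146, -144, -140, -142, -144, -139, -135, -125]
```

View pics/sc2c.png

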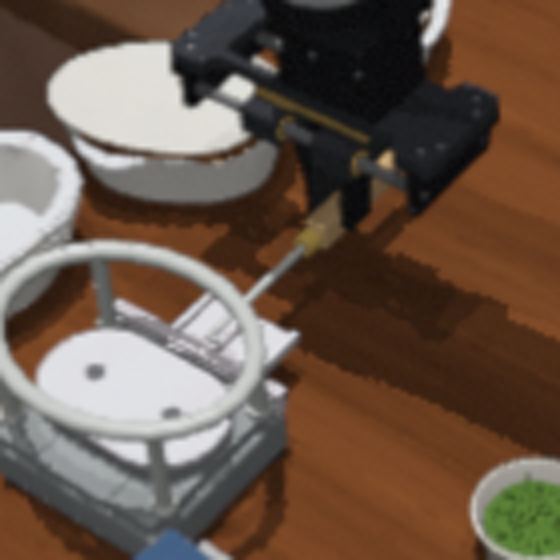

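The scene crop shows the shank level, with its line within 0.2 px of prediction, and the gripper well clear of the stand. Now I'll pitch the pick tip-up 8.5° and enter the window.

Run:
```python
from h import *
steps(*tgt(-62,-2.3,41.2,8.5),4)
```

```text
[0.0002, -0.0002, 0.0066] [2.17, 0.01, -0.03]
[0.0002, 0.0, 0.0066] [2.17, 0.01, -0.03]
[0.0002, 0.0003, 0.0066] [2.17, 0.01, -0.03]
[0.0002, 0.0005, 0.0065] [2.17, 0.01, -0.03]
```

{"name": "carry_out", "arguments": {
  "plan": [
    {"grip":1,"dp":[0,0,0.006],"rotation":[2.2,0,0]},
    {"grip":1,"dp":[0,0,0.006],"rotation":[2.2,0,0]},
    {"grip":1,"dp":[0,0,0.006],"rotation":[2.1,0,0]},
    {"grip":1,"dp":[0,0,0.002],"rotation":[0.7,0,0]},
    {"grip":1,"dp":[0,0,0],"rotation":[0,0,0]},
    {"grip":1,"dp":[0,0,0],"rotation":[0,0,0]}
  ]
}}

```text
time_s: 10.93
tool_pos: [0.5995, -0.0552, 0.0266]
tool_rot: [-172.6, -0.0, 4.1]
force: [-0.6, -0.5, -0.7]
grip_width: 0.0157
```

Run:
```python
from h import *
toe();steps(*tgt(-60,-2.3,41.5,8.5),2)
```

```text
t 10.93 toe [-58.74  -2.33  45.14] pitch 7.37 yaw 0.06 F [-0.47  0.63 -0.69] T [-0.082  0.204 -0.026] 0.0157
[-0.0001, 0.0008, 0.0029] [0.56, -0.02, 0.03]
[-0.0001, 0.0008, 0.0029] [0.56, -0.02, 0.03]
```

{"name": "carry_out", "arguments": {
  "plan": [
    {"grip":1,"dp":[0,0.001,0.003],"rotation":[0.6,0,0]},
    {"grip":1,"dp":[0,0.001,0.003],"rotation":[0.6,0,0]},
    {"grip":1,"dp":[0,0,0],"rotation":[0,0,0]},
    {"grip":1,"dp":[0,0,0],"rotation":[0,0,0]}
  ]
}}

```text
time_s: 11.27
tool_pos: [0.6002, -0.0547, 0.0209]
tool_rot: [-171.4, -0.1, 4.2]
force: [0.6, 0.4, -1.1]
grip_width: 0.0157
```

Run:
```python
from h import *
toe();steps(*tgt(-45,-2.3,43.8,8.5),4)
```

```text
t 11.27 toe [-58.73  -2.64  42.04] pitch 8.6 yaw 0.24 F [ 0.36 -0.58 -1.1 ] T [-0.171  0.219 -0.005] 0.0157
[-0.0002, -0.0035, 0.0] [-0.03, -0.02, 0.06]
[-0.0002, -0.0035, 0.0] [-0.03, -0.02, 0.06]
[-0.0002, -0.0035, 0.0] [-0.03, -0.02, 0.06]
[-0.0002, -0.0035, 0.0] [-0.03, -0.02, 0.06]
```

Good, it sits on the line. Sliding in along the shank axis.

{"name": "carry_out", "arguments": {
  "plan": [
    {"grip":1,"dp":[-0.0002,-0.0035,0],"rotation":[0,0,0.1]},
    {"grip":1,"dp":[-0.0002,-0.0035,0],"rotation":[0,0,0.1]},
    {"grip":1,"dp":[0,-0.0035,0],"rotation":[0,0,0]},
    {"grip":1,"dp":[0,0,0],"rotation":[0,0,0]}
  ]
}}

```text
time_s: 11.6
tool_pos: [0.5991, -0.0424, 0.0231]
tool_rot: [-171.4, -0.1, 4.1]
force: [-0.0, 0.1, -0.4]
grip_width: 0.0153
```

Run:
```python
from h import *
toe();steps(*tgt(-33,-2.3,45.5,8.5),4)
```

```text
t 11.6 toe [-46.36  -2.76  44.21] pitch 8.6 yaw 0.08 F [ 0.09 -0.   -0.44] T [-0.11   0.192 -0.007] 0.0153
[-0.0002, -0.0033, 0.0001] [-0.03, -0.03, 0.02]
[-0.0002, -0.0033, 0.0001] [-0.03, -0.03, 0.02]
[-0.0002, -0.0033, 0.0001] [-0.03, -0.03, 0.02]
[-0.0002, -0.0033, 0.0001] [-0.03, -0.03, 0.02]
```

{"name": "carry_out", "arguments": {
  "plan": [
    {"grip":1,"dp":[0,-0.001,0.0008],"rotation":[0,0,0]},
    {"grip":1,"dp":[0,0,0],"rotation":[0,0,0]},
    {"grip":1,"dp":[-0.0002,-0.003,0.0001],"rotation":[0,0,0]},
    {"grip":1,"dp":[-0.0002,-0.003,0],"rotation":[0,0,0]},
    {"grip":1,"dp":[0,0,0],"rotation":[0,0,0]}
  ]
}}

```text
time_s: 12.02
tool_pos: [0.5985, -0.034, 0.0239]
tool_rot: [-171.4, -0.2, 4.1]
force: [-0.6, 0.5, -0.6]
grip_width: 0.0153
```

Run:
```python
from h import *
toe();steps(*tgt(-30,-2.3,46,8.5),2)
```

```text
t 12.02 toe [-37.99  -2.57  44.91] pitch 8.57 yaw 0.15 F [ 0.57  0.6  -0.57] T [-0.126  0.184 -0.028] 0.0153
[-0.0003, -0.004, -0.0] [-0.04, -0.08, 0.07]
[-0.0003, -0.004, -0.0] [-0.04, -0.08, 0.07]
```

{"name": "carry_out", "arguments": {
  "plan": [
    {"grip":1,"dp":[0,-0.0035,0],"rotation":[0,0,0]},
    {"grip":1,"dp":[0,-0.0035,0],"rotation":[0,0,0]},
    {"grip":1,"dp":[0,-0.0035,0],"rotation":[0,0,0]},
    {"grip":1,"dp":[0,0,0],"rotation":[0,0,0]},
    {"grip":1,"dp":[0,0,0],"rotation":[0,0,0]}
  ]
}}

```text
time_s: 12.43
tool_pos: [0.5976, -0.0223, 0.0257]
tool_rot: [-171.4, -0.2, 4.1]
force: [-0.4, -0.4, -0.6]
grip_width: 0.0154
```

Run:
```python
from h import *
toe();steps(*tgt(-19,-1.5,47.6,8.5),2)
```

```text
t 12.43 toe [-26.25  -2.47  46.7 ] pitch 8.57 yaw 0.17 F [-0.39  0.44 -0.57] T [-0.097  0.275 -0.004] 0.0154
[-0.0007, -0.0037, 0.0] [-0.03, -0.08, 0.08]
[-0.0007, -0.0037, 0.0] [-0.03, -0.08, 0.08]
```

{"name": "carry_out", "arguments": {
  "plan": [
    {"grip":1,"dp":[-0.0005,-0.0035,0],"rotation":[0,0,0]},
    {"grip":1,"dp":[-0.0005,-0.0033,0],"rotation":[0,0,0]},
    {"grip":1,"dp":[0,0,0],"rotation":[0,0,0]},
    {"grip":1,"dp":[0,0,0],"rotation":[0,0,0]}
  ]
}}

```text
time_s: 12.77
tool_pos: [0.596, -0.015, 0.0268]
tool_rot: [-171.4, -0.2, 4.1]
force: [-0.4, 0.2, -0.4]
grip_width: 0.0154
```

Run:
```python
from h import *
toe();steps(*tgt(-19,-1.,43.3,0),5)
```

```text
t 12.77 toe [-18.86  -1.36  47.82] pitch 8.57 yaw 0.16 F [ 0.2   0.35 -0.45] T [-0.121  0.269 -0.01 ] 0.0154
[-0.0001, -0.0, -0.0028] [-1.71, -0.03, 0.03]
[-0.0001, 0.0, -0.0028] [-1.71, -0.03, 0.03]
[-0.0001, 0.0001, -0.0028] [-1.71, -0.03, 0.03]
[-0.0001, 0.0002, -0.0028] [-1.71, -0.03, 0.03]
[-0.0001, 0.0003, -0.0028] [-1.71, -0.03, 0.03]
```

{"name": "carry_out", "arguments": {
  "plan": [
    {"grip":1,"dp":[0,0,-0.0028],"rotation":[-1.7,0,0]},
    {"grip":1,"dp":[0,0,-0.0028],"rotation":[-1.7,0,0]},
    {"grip":1,"dp":[0,0,0],"rotation":[0,0,0]},
    {"grip":1,"dp":[0,0,0],"rotation":[0,0,0]}
  ]
}}

```text
time_s: 13.1
tool_pos: [0.5956, -0.0166, 0.032]
tool_rot: [-174.9, -0.1, 4.1]
force: [-0.1, -0.2, -1.4]
grip_width: 0.0154
```

Run:
```python
from h import *
toe();steps(*tgt(-19,-1.,43.3,0),3)
```

```text
t 13.1 toe [-19.4   -1.11  45.51] pitch 5.07 yaw 0.07 F [-0.17  0.09 -1.41] T [-0.123  0.18  -0.014] 0.0154
[-0.0001, -0.0002, -0.0029] [-1.69, -0.04, 0.02]
[-0.0001, -0.0001, -0.0029] [-1.69, -0.04, 0.02]
[-0.0001, 0.0, -0.0029] [-1.69, -0.04, 0.02]
```

{"name": "carry_out", "arguments": {
  "plan": [
    {"grip":1,"dp":[0,-0.0003,-0.0029],"rotation":[-1.7,0,0]},
    {"grip":1,"dp":[0,0,0],"rotation":[0,0,0]},
    {"grip":1,"dp":[0,0,0],"rotation":[0,0,0]}
  ]
}}

```text
time_s: 13.35
tool_pos: [0.5953, -0.0176, 0.0343]
tool_rot: [-176.6, -0.1, 4.0]
force: [-1.1, 0.8, -0.5]
grip_width: 0.0159
```

{"name": "carry_out", "arguments": {
  "plan": [
    {"grip":1,"dp":[0,0,-0.0029],"rotation":[-1.7,0,0]},
    {"grip":1,"dp":[0,0,0],"rotation":[0,0,0]},
    {"grip":1,"dp":[0,0,0],"rotation":[0,0,0]}
  ]
}}

```text
time_s: 13.6
tool_pos: [0.5949, -0.0194, 0.0361]
tool_rot: [-178.2, 0.0, 3.9]
force: [-1.3, -0.8, -1.3]
grip_width: 0.0152
```

Run:
```python
from h import *
toe();steps(*tgt(-19,-1.,43.3,0),1)
```

```text
t 13.6 toe [-21.56  -0.67  42.69] pitch 1.84 yaw -0.14 F [-0.69  1.35 -1.28] T [-0.09   0.08   0.011] 0.0152
[0.0006, -0.0026, -0.0045] [-1.84, 0.0, -0.14]
```

{"name": "carry_out", "arguments": {
  "plan": [
    {"grip":1,"dp":[0,-0.001,-0.002],"rotation":[-0.9,0,0]},
    {"grip":1,"dp":[0,0,-0.002],"rotation":[-0.9,0,0]},
    {"grip":1,"dp":[0,0,0],"rotation":[0,0,0]},
    {"grip":1,"dp":[0,0,0],"rotation":[0,0,0]}
  ]
}}

```text
time_s: 13.93
tool_pos: [0.5945, -0.0199, 0.0396]
tool_rot: [180.0, 0.1, 3.7]
force: [0.4, 0.4, -1.5]
grip_width: 0.0154
```

Run:
```python
from h import *
toe()
```

```text
t 13.93 toe [-21.81  -0.5   42.19] pitch -0.01 yaw -0.27 F [ 0.42 -0.41 -1.45] T [-0.152  0.039  0.005] 0.0154
```

{"name": "carry_out", "arguments": {
  "plan": [
    {"grip":1,"dp":[-0.0012,0,0],"rotation":[0,0,-0.2]},
    {"grip":1,"dp":[-0.001,0,0.0005],"rotation":[0,0,0]},
    {"grip":1,"dp":[0,0,0],"rotation":[0,0,0]},
    {"grip":1,"dp":[0,0,0],"rotation":[0,0,0]}
  ]
}}

```text
time_s: 14.27
tool_pos: [0.592, -0.0201, 0.039]
tool_rot: [-180.0, 0.1, 4.0]
force: [-0.7, -0.5, -0.6]
grip_width: 0.0152
```

{"name": "carry_out", "arguments": {
  "plan": [
    {"grip":1,"dp":[0,0,0.0007],"rotation":[0,0,0]},
    {"grip":1,"dp":[0,0,0],"rotation":[0,0,0]}
  ]
}}

```text
time_s: 14.43
tool_pos: [0.5919, -0.0203, 0.0381]
tool_rot: [-180.0, 0.1, 3.9]
force: [-0.2, -0.5, -1.1]
grip_width: 0.0152
```

{"name": "carry_out", "arguments": {
  "plan": [
    {"grip":1,"dp":[0,0,0.0007],"rotation":[0,0,0]},
    {"grip":1,"dp":[0,0,0],"rotation":[0,0,0]}
  ]
}}

```text
time_s: 14.6
tool_pos: [0.5919, -0.0203, 0.0374]
tool_rot: [-180.0, 0.1, 3.9]
force: [-0.5, 0.2, -1.0]
grip_width: 0.0155
```

Run:
```python
from h import *
toe()
```

```text
t 14.6 toe [-22.12   2.51  40.01] pitch 0.02 yaw -0.07 F [ 0.19  0.45 -0.99] T [-0.075 -0.01  -0.014] 0.0155
```

{"name": "carry_out", "arguments": {
  "plan": [
    {"grip":1,"dp":[0,0,0.0006],"rotation":[0,0,0]},
    {"grip":1,"dp":[0,0,0],"rotation":[0,0,0]}
  ]
}}

```text
time_s: 14.77
tool_pos: [0.592, -0.0204, 0.0368]
tool_rot: [-180.0, 0.1, 3.9]
force: [-0.2, -0.0, -0.8]
grip_width: 0.0154
```

{"name": "carry_out", "arguments": {
  "plan": [
    {"grip":1,"dp":[0,0,0.0006],"rotation":[0,0,0]},
    {"grip":1,"dp":[0,0,0],"rotation":[0,0,0]}
  ]
}}

```text
time_s: 14.93
tool_pos: [0.5921, -0.0204, 0.0362]
tool_rot: [-180.0, 0.1, 3.9]
force: [0.3, 0.4, 0.1]
grip_width: 0.0157
```

Run:
```python
from h import *
toe()
```

```text
t 14.93 toe [-22.19   2.38  38.84] pitch 0.02 yaw -0.08 F [ 0.35 -0.37  0.12] T [-0.086  0.049  0.025] 0.0157
```

{"name": "carry_out", "arguments": {
  "plan": [
    {"grip":1,"dp":[0,0,0.0006],"rotation":[0,0,0]},
    {"grip":1,"dp":[0,0,0],"rotation":[0,0,0]}
  ]
}}

```text
time_s: 15.1
tool_pos: [0.5921, -0.0204, 0.0356]
tool_rot: [-180.0, 0.1, 3.9]
force: [-0.6, -0.3, 0.3]
grip_width: 0.0156
```

{"name": "carry_out", "arguments": {
  "plan": [
    {"grip":1,"dp":[0,0,0.0006],"rotation":[0,0,0]},
    {"grip":1,"dp":[0,0,0],"rotation":[0,0,0]}
  ]
}}

```text
time_s: 15.27
tool_pos: [0.5921, -0.0204, 0.0351]
tool_rot: [-180.0, 0.1, 3.9]
force: [-0.9, -0.6, 0.1]
grip_width: 0.0154
```

Run:
```python
from h import *
toe()
```

```text
t 15.27 toe [-22.19   2.31  37.71] pitch 0.02 yaw -0.07 F [-0.55  0.98  0.15] T [ 0.028 -0.069  0.048] 0.0154
```

{"name": "carry_out", "arguments": {
  "plan": [
    {"grip":1,"dp":[0,0,0.0006],"rotation":[0,0,0]},
    {"grip":1,"dp":[0,0,0],"rotation":[0,0,0]}
  ]
}}

```text
time_s: 15.43
tool_pos: [0.5922, -0.0204, 0.0345]
tool_rot: [-180.0, 0.1, 3.9]
force: [-0.5, 0.3, -0.7]
grip_width: 0.015
```

{"name": "carry_out", "arguments": {
  "plan": [
    {"grip":1,"dp":[0,0,0.0005],"rotation":[0,0,0]},
    {"grip":1,"dp":[0,0,0],"rotation":[0,0,0]}
  ]
}}

```text
time_s: 15.6
tool_pos: [0.5922, -0.0204, 0.0341]
tool_rot: [-180.0, 0.1, 3.9]
force: [-1.1, 0.1, 1.1]
grip_width: 0.0155
```

Run:
```python
from h import *
toe()
```

```text
t 15.6 toe [-22.21   2.2   36.76] pitch 0.01 yaw -0.08 F [0.21 1.06 1.05] T [ 0.005 -0.139  0.026] 0.0155
```

{"name": "carry_out", "arguments": {
  "plan": [
    {"grip":1,"dp":[0,0,0.0005],"rotation":[0,0,0]},
    {"grip":1,"dp":[0,0,0],"rotation":[0,0,0]}
  ]
}}

```text
time_s: 15.77
tool_pos: [0.5923, -0.0204, 0.0338]
tool_rot: [-180.0, 0.1, 3.9]
force: [-0.6, 0.2, 1.3]
grip_width: 0.0153
```

Run:
```python
from h import *
toe()
```

```text
t 15.77 toe [-22.19   2.13  36.45] pitch 0.01 yaw -0.07 F [0.29 0.61 1.3 ] T [ 0.03  -0.221  0.058] 0.0153
```

{"name": "carry_out", "arguments": {
  "plan": [
    {"grip":1,"dp":[0,0,0],"rotation":[0,0,0]}
  ]
}}

```text
time_s: 15.85
tool_pos: [0.5923, -0.0204, 0.0339]
tool_rot: [-180.0, 0.1, 3.9]
force: [0.0, -0.5, 1.3]
grip_width: 0.0154
```

Run:
```python
from h import *
toe()
```

```text
t 15.85 toe [-22.2    2.1   36.51] pitch 0.01 yaw -0.07 F [-0.54  0.03  1.31] T [ 0.025 -0.144  0.101] 0.0154
```

{"name": "carry_out", "arguments": {
  "plan": [
    {"grip":1,"dp":[0,0,0],"rotation":[0,0,0]}
  ]
}}

```text
time_s: 15.93
tool_pos: [0.5924, -0.0204, 0.0339]
tool_rot: [-180.0, 0.1, 3.9]
force: [-0.3, -0.6, 1.4]
grip_width: 0.0156
```

Run:
```python
from h import *
toe()
```

```text
t 15.93 toe [-22.15   2.11  36.57] pitch 0.01 yaw -0.06 F [-0.6   0.32  1.45] T [ 0.1   -0.152  0.081] 0.0156
```

{"name": "carry_out", "arguments": {
  "plan": [
    {"grip":1,"dp":[0,0.001,0.0001],"rotation":[0,0,0]},
    {"grip":1,"dp":[0,0.001,0.0001],"rotation":[0,0,0]},
    {"grip":1,"dp":[0,0,0.0001],"rotation":[0,0,0]}
  ]
}}

```text
time_s: 16.18
tool_pos: [0.5928, -0.0212, 0.0338]
tool_rot: [-179.9, 0.0, 4.0]
force: [-0.5, -1.2, 0.3]
grip_width: 0.0155
```

Run:
```python
from h import *
toe()
```

```text
t 16.18 toe [-23.05   1.83  36.6 ] pitch 0.1 yaw -0.04 F [-1.11  0.58  0.32] T [ 0.    -0.111  0.04 ] 0.0155
```

{"name": "carry_out", "arguments": {
  "plan": [
    {"grip":1,"dp":[0,0.001,0.0001],"rotation":[0,0,0]},
    {"grip":1,"dp":[0,0.001,0.0001],"rotation":[0,0,0]},
    {"grip":1,"dp":[0,0,0.0001],"rotation":[0,0,0]}
  ]
}}

```text
time_s: 16.43
tool_pos: [0.5929, -0.0213, 0.0335]
tool_rot: [-179.8, 0.0, 4.0]
force: [-0.7, -0.4, 1.8]
grip_width: 0.0153
```

Run:
```python
from h import *
toe()
```

```text
t 16.43 toe [-23.18   1.85  36.6 ] pitch 0.23 yaw 0.03 F [-0.35  0.74  1.79] T [ 0.018 -0.183  0.033] 0.0153
```

{"name": "carry_out", "arguments": {
  "plan": [
    {"grip":1,"dp":[-0.0004,0.003,0.0002],"rotation":[0,0,0]}
  ]
}}

```text
time_s: 16.52
tool_pos: [0.5928, -0.0224, 0.0333]
tool_rot: [-179.6, -0.0, 4.1]
force: [1.0, 6.1, 0.3]
grip_width: 0.0158
```

Run:
```python
from h import *
toe()
```

```text
t 16.52 toe [-24.24   2.17  36.73] pitch 0.37 yaw 0.09 F [ 6.01 -1.45  0.31] T [-0.173 -1.502 -0.089] 0.0158
```

{"name": "carry_out", "arguments": {
  "plan": [
    {"grip":1,"dp":[-0.0004,0.004,0.0002],"rotation":[0,0,0]}
  ]
}}

```text
time_s: 16.6
tool_pos: [0.5929, -0.0242, 0.0332]
tool_rot: [-179.5, -0.1, 4.1]
force: [-0.4, 5.2, 0.2]
grip_width: 0.0154
```

Run:
```python
from h import *
toe()
```

```text
t 16.6 toe [-26.09   2.31  36.94] pitch 0.53 yaw 0.15 F [5.22 0.05 0.24] T [-0.25  -1.376 -0.123] 0.0154
```

{"name": "carry_out", "arguments": {
  "plan": [
    {"grip":1,"dp":[0,0,0.0003],"rotation":[-0.3,0,0]},
    {"grip":1,"dp":[0,0,0.0002],"rotation":[-0.1,0,0]}
  ]
}}

```text
time_s: 16.77
tool_pos: [0.5935, -0.0245, 0.033]
tool_rot: [-179.9, -0.1, 4.1]
force: [-1.1, 2.4, 1.7]
grip_width: 0.0157
```

Run:
```python
from h import *
toe()
```

```text
t 16.77 toe [-26.35   1.62  35.82] pitch 0.12 yaw 0.11 F [2.45 0.93 1.69] T [-0.045 -0.841  0.045] 0.0157
```

{"name": "carry_out", "arguments": {
  "plan": [
    {"grip":1,"dp":[0,0,0.0003],"rotation":[0,0,-0.1]}
  ]
}}

```text
time_s: 16.85
tool_pos: [0.5936, -0.0244, 0.0328]
tool_rot: [-179.9, -0.2, 4.2]
force: [0.3, 1.3, 2.3]
grip_width: 0.0154
```

Run:
```python
from h import *
toe()
```

```text
t 16.85 toe [-26.29   1.72  35.64] pitch 0.11 yaw 0.22 F [ 1.26 -0.42  2.27] T [-0.052 -0.681  0.007] 0.0154
```

{"name": "carry_out", "arguments": {
  "plan": [
    {"grip":1,"dp":[-0.0006,0.003,0.0001],"rotation":[-0.1,0,0]},
    {"grip":1,"dp":[-0.0004,0.004,0.0001],"rotation":[-0.15,0,0]}
  ]
}}

```text
time_s: 17.02
tool_pos: [0.5936, -0.0272, 0.033]
tool_rot: [-179.9, -0.3, 4.3]
force: [0.5, 6.1, 1.5]
grip_width: 0.0155
```

Run:
```python
from h import *
toe()
```

```text
t 17.02 toe [-29.1    2.18  35.88] pitch 0.14 yaw 0.34 F [ 6.03 -0.91  1.52] T [-0.243 -1.781 -0.124] 0.0155
```

{"name": "carry_out", "arguments": {
  "plan": [
    {"grip":1,"dp":[-0.0003,0.004,0.0001],"rotation":[-0.15,0,0]}
  ]
}}

```text
time_s: 17.1
tool_pos: [0.5939, -0.0287, 0.0331]
tool_rot: [-179.8, -0.3, 4.4]
force: [0.5, 6.2, 1.1]
grip_width: 0.0156
```

Run:
```python
from h import *
toe()
```

```text
t 17.1 toe [-30.64   2.14  36.02] pitch 0.17 yaw 0.4 F [ 6.11 -0.89  1.11] T [-0.192 -1.737 -0.068] 0.0156
```

{"name": "carry_out", "arguments": {
  "plan": [
    {"grip":1,"dp":[-0.0003,0.004,0.0002],"rotation":[-0.15,0,0.1]},
    {"grip":1,"dp":[-0.0003,0.004,0.0002],"rotation":[-0.15,0,0.1]}
  ]
}}

```text
time_s: 17.27
tool_pos: [0.5944, -0.0316, 0.0329]
tool_rot: [-179.8, -0.4, 4.3]
force: [-0.7, 6.4, 0.4]
grip_width: 0.0154
```

Run:
```python
from h import *
toe()
```

```text
t 17.27 toe [-33.57   1.76  35.96] pitch 0.22 yaw 0.33 F [6.47 0.21 0.43] T [-0.181 -1.66  -0.152] 0.0154
```

{"name": "carry_out", "arguments": {
  "plan": [
    {"grip":1,"dp":[-0.0003,0.004,0.0001],"rotation":[-0.15,0,0.1]},
    {"grip":1,"dp":[-0.0003,0.004,0.0001],"rotation":[-0.15,0,0.1]}
  ]
}}

```text
time_s: 17.43
tool_pos: [0.5946, -0.0344, 0.0328]
tool_rot: [-179.7, -0.5, 4.3]
force: [1.1, 7.2, 1.0]
grip_width: 0.0153
```

Run:
```python
from h import *
toe()
```

```text
t 17.43 toe [-36.38   1.58  35.98] pitch 0.28 yaw 0.28 F [ 7.09 -1.61  1.03] T [-0.15  -1.77  -0.024] 0.0153
```

{"name": "carry_out", "arguments": {
  "plan": [
    {"grip":1,"dp":[-0.0007,0.004,0.0001],"rotation":[-0.15,0.1,0.1]},
    {"grip":1,"dp":[-0.0007,0.004,0.0001],"rotation":[-0.15,0.1,0.1]}
  ]
}}

```text
time_s: 17.6
tool_pos: [0.5944, -0.0373, 0.0327]
tool_rot: [-179.7, -0.8, 4.2]
force: [-0.0, 6.6, 0.5]
grip_width: 0.0156
```

Run:
```python
from h import *
toe()
```

```text
t 17.6 toe [-39.17   1.83  36.04] pitch 0.35 yaw 0.21 F [ 6.6  -0.45  0.51] T [-0.317 -1.714 -0.111] 0.0156
```

{"name": "carry_out", "arguments": {
  "plan": [
    {"grip":1,"dp":[-0.0005,0.004,0.0001],"rotation":[-0.15,0.1,0.1]},
    {"grip":1,"dp":[-0.0005,0.004,0],"rotation":[-0.15,0.1,0.1]}
  ]
}}

```text
time_s: 17.77
tool_pos: [0.5946, -0.04, 0.0327]
tool_rot: [-179.6, -1.1, 4.1]
force: [0.2, 6.6, 0.7]
grip_width: 0.0154
```

Run:
```python
from h import *
toe()
```

```text
t 17.77 toe [-41.96   1.76  36.2 ] pitch 0.41 yaw 0.14 F [ 6.62 -0.65  0.72] T [-0.217 -1.67  -0.119] 0.0154
```

{"name": "carry_out", "arguments": {
  "plan": [
    {"grip":1,"dp":[-0.0005,0.004,0],"rotation":[-0.15,-0.3,0]},
    {"grip":1,"dp":[-0.0005,0.004,0],"rotation":[-0.15,-0.3,0]}
  ]
}}

```text
time_s: 17.93
tool_pos: [0.5945, -0.0431, 0.0329]
tool_rot: [-179.5, -0.6, 4.2]
force: [0.6, 7.5, 0.6]
grip_width: 0.0156
```

Run:
```python
from h import *
toe()
```

```text
t 17.93 toe [-45.     2.24  36.43] pitch 0.45 yaw 0.25 F [ 7.44 -1.15  0.59] T [-0.319 -1.618 -0.113] 0.0156
```

{"name": "carry_out", "arguments": {
  "plan": [
    {"grip":1,"dp":[-0.0005,0.003,0],"rotation":[-0.15,-0.2,0]},
    {"grip":1,"dp":[-0.0005,0.003,0],"rotation":[-0.15,-0.2,0]}
  ]
}}

```text
time_s: 18.1
tool_pos: [0.5947, -0.0444, 0.033]
tool_rot: [-179.5, -0.3, 4.3]
force: [0.2, 6.2, 0.3]
grip_width: 0.0153
```

Run:
```python
from h import *
toe()
```

```text
t 18.1 toe [-46.34   2.33  36.64] pitch 0.49 yaw 0.34 F [ 6.19 -0.68  0.26] T [-0.413 -1.648 -0.197] 0.0153
```

{"name": "carry_out", "arguments": {
  "plan": [
    {"grip":1,"dp":[-0.0003,0.003,0.0001],"rotation":[-0.15,0,0]},
    {"grip":1,"dp":[-0.0003,0.003,0.0001],"rotation":[-0.15,0,0]}
  ]
}}

```text
time_s: 18.27
tool_pos: [0.5952, -0.0455, 0.0327]
tool_rot: [-179.5, -0.4, 4.5]
force: [0.0, 6.0, 1.0]
grip_width: 0.0157
```

Run:
```python
from h import *
toe()
```

```text
t 18.27 toe [-47.43   2.13  36.49] pitch 0.54 yaw 0.46 F [ 6.03 -0.44  1.02] T [-0.325 -1.617 -0.135] 0.0157
```

{"name": "carry_out", "arguments": {
  "plan": [
    {"grip":1,"dp":[-0.0003,0.003,0.0001],"rotation":[-0.15,0,0]},
    {"grip":1,"dp":[-0.0003,0.003,0.0001],"rotation":[-0.1,0,0]}
  ]
}}

```text
time_s: 18.43
tool_pos: [0.5957, -0.0465, 0.0325]
tool_rot: [-179.4, -0.6, 4.6]
force: [1.0, 5.3, 0.9]
grip_width: 0.0157
```

Run:
```python
from h import *
toe()
```

```text
t 18.43 toe [-48.55   1.98  36.44] pitch 0.62 yaw 0.58 F [ 5.24 -1.33  0.9 ] T [-0.299 -1.597 -0.198] 0.0157
```

{"name": "carry_out", "arguments": {
  "plan": [
    {"grip":1,"dp":[-0.0005,0.004,0],"rotation":[-0.15,-0.1,0.1]},
    {"grip":1,"dp":[-0.0005,0.004,0],"rotation":[-0.15,-0.1,0.1]}
  ]
}}

```text
time_s: 18.6
tool_pos: [0.5958, -0.0517, 0.0324]
tool_rot: [-179.5, -0.4, 4.5]
force: [0.3, 1.1, -0.3]
grip_width: 0.0156
```

Run:
```python
from h import *
toe()
```

```text
t 18.6 toe [-53.73   2.15  36.03] pitch 0.48 yaw 0.51 F [ 1.07 -0.39 -0.31] T [-0.13  -0.27   0.005] 0.0156
```

{"name": "carry_out", "arguments": {
  "plan": [
    {"grip":1,"dp":[-0.0005,0.0035,0],"rotation":[-0.15,-0.1,0.1]},
    {"grip":1,"dp":[-0.0005,0.0035,0],"rotation":[-0.15,-0.1,0.1]}
  ]
}}

```text
time_s: 18.77
tool_pos: [0.595, -0.0605, 0.032]
tool_rot: [-179.9, -0.2, 4.3]
force: [-0.3, 1.1, 0.4]
grip_width: 0.0155
```

Run:
```python
from h import *
toe()
```

```text
t 18.77 toe [-62.34   3.07  34.81] pitch 0.08 yaw 0.29 F [1.12 0.21 0.35] T [-0.136 -0.523  0.035] 0.0155
```

{"name": "carry_out", "arguments": {
  "plan": [
    {"grip":1,"dp":[0.0001,0.0025,-0.0003],"rotation":[0,0,0]},
    {"grip":1,"dp":[0.0001,0.0025,-0.0002],"rotation":[0,0,0]},
    {"grip":1,"dp":[0,0.0025,0],"rotation":[0,0,0]},
    {"grip":1,"dp":[0,0.0025,0],"rotation":[0,0,0]},
    {"grip":1,"dp":[0,0.0025,0],"rotation":[0,0,0]}
  ]
}}

```text
time_s: 19.18
tool_pos: [0.5956, -0.0772, 0.0323]
tool_rot: [179.9, -0.1, 4.1]
force: [0.6, 1.2, 0.8]
grip_width: 0.0153
```

Run:
```python
from h import *
toe()
```

```text
t 19.18 toe [-79.07   3.24  34.73] pitch -0.07 yaw 0.13 F [ 1.15 -0.72  0.81] T [-0.135 -0.451 -0.023] 0.0153
```

{"name": "carry_out", "arguments": {
  "plan": [
    {"grip":1,"dp":[0,0.002,-0.0008],"rotation":[0,0,0]},
    {"grip":1,"dp":[0,0.002,0],"rotation":[0,0,0]},
    {"grip":1,"dp":[0,0.001,0],"rotation":[0,0,0]},
    {"grip":1,"dp":[0,0,0],"rotation":[0,0,0]}
  ]
}}

```text
time_s: 19.52
tool_pos: [0.5956, -0.0845, 0.0327]
tool_rot: [179.9, -0.0, 4.0]
force: [0.0, 1.2, -0.4]
grip_width: 0.0156
```

Run:
```python
from h import *
toe()
crop("top",130,150,75,55,8,"n1"); crop("scene",140,200,110,80,7,"n2")
A=cv2.imread("pics/n1.png");B=cv2.imread("pics/n2.png")
C=np.zeros((600,800,3),np.uint8); C[:440//1,:600]=A[:440,:600]
cv2.imwrite("pics/n.png",np.vstack([cv2.resize(A,(400,293)),cv2.resize(B,(400,291))]))
```

```text
t 19.52 toe [-86.41   3.57  35.06] pitch -0.13 yaw 0.05 F [ 1.14 -0.12 -0.45] T [-0.153 -0.364 -0.033] 0.0156
```

View pics/n.png

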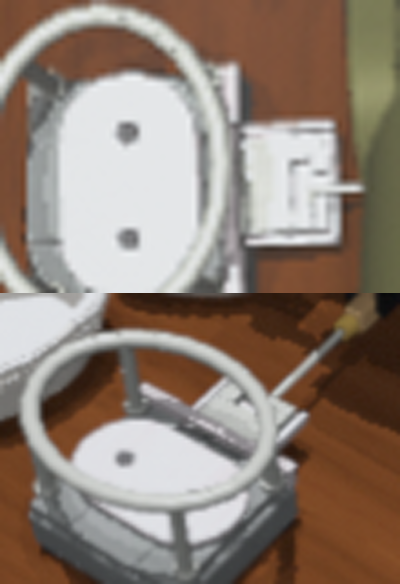

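The spacer is almost out on the ledge (top crop ≈245–335, 125–245), with its T open to the front and the hook inside. About 2.5 mm remains.

{"name": "carry_out", "arguments": {
  "plan": [
    {"grip":1,"dp":[0.0004,0.001,0],"rotation":[0,0,0]},
    {"grip":1,"dp":[0,0.0008,0],"rotation":[0,0,0]},
    {"grip":1,"dp":[0,0,0],"rotation":[0,0,0]}
  ]
}}

```text
time_s: 19.87
tool_pos: [0.5961, -0.0859, 0.0327]
tool_rot: [179.9, -0.0, 4.1]
force: [-0.0, 0.9, -0.0]
grip_width: 0.0158
```

Run:
```python
from h import *
toe()
```

```text
t 19.87 toe [-87.75   3.36  35.04] pitch -0.13 yaw 0.11 F [ 0.94 -0.03 -0.04] T [-0.104 -0.269 -0.044] 0.0158
```

{"name": "carry_out", "arguments": {
  "plan": [
    {"grip":1,"dp":[0.0003,0.001,0],"rotation":[0,0,0]},
    {"grip":1,"dp":[0,0.0005,0],"rotation":[0,0,0]},
    {"grip":1,"dp":[0,0,0],"rotation":[0,0,0]},
    {"grip":1,"dp":[0,0,0],"rotation":[0,0,0]}
  ]
}}

```text
time_s: 20.2
tool_pos: [0.5965, -0.0871, 0.0327]
tool_rot: [179.9, -0.0, 4.1]
force: [0.5, 0.7, 0.0]
grip_width: 0.0158
```

Run:
```python
from h import *
toe()
```

```text
t 20.2 toe [-89.     3.12  35.03] pitch -0.11 yaw 0.14 F [ 0.69 -0.55  0.02] T [-0.111 -0.241 -0.017] 0.0158
```

{"name": "carry_out", "arguments": {
  "plan": [
    {"grip":1,"dp":[0.0008,-0.0015,0],"rotation":[0,0,0]},
    {"grip":1,"dp":[0.001,-0.001,0],"rotation":[0,0,0]},
    {"grip":1,"dp":[0,0,0],"rotation":[0,0,0]},
    {"grip":1,"dp":[0,0,-0.002],"rotation":[0,0,0]},
    {"grip":1,"dp":[0,0,-0.003],"rotation":[0,0,0]},
    {"grip":1,"dp":[0,0,-0.005],"rotation":[0,0,0]},
    {"grip":1,"dp":[0,0,-0.006],"rotation":[0,0,0]},
    {"grip":1,"dp":[0,0,0],"rotation":[0,0,0]}
  ]
}}

```text
time_s: 20.87
tool_pos: [0.5976, -0.0857, 0.0497]
tool_rot: [179.8, 0.1, 4.1]
force: [-0.3, -0.2, -0.6]
grip_width: 0.0157
```

Run:
```python
from h import *
toe()
```

```text
t 20.87 toe [-87.75   1.83  51.77] pitch -0.23 yaw 0.13 F [-0.22  0.35 -0.58] T [-0.14  -0.03  -0.001] 0.0157
```

{"name": "carry_out", "arguments": {
  "plan": [
    {"grip":1,"dp":[0,0.01,-0.005],"rotation":[0,0,0]},
    {"grip":1,"dp":[0,0.02,-0.005],"rotation":[0,0,0]},
    {"grip":1,"dp":[-0.008,0.02,0],"rotation":[0,0,0]},
    {"grip":1,"dp":[-0.01,0.02,0],"rotation":[0,0,0]},
    {"grip":1,"dp":[-0.01,0.02,0],"rotation":[0,0,0]},
    {"grip":1,"dp":[-0.008,0.02,0],"rotation":[0,0,0]},
    {"grip":1,"dp":[0,0,0],"rotation":[0,0,0]},
    {"grip":1,"dp":[0,0,0],"rotation":[0,0,0]}
  ]
}}

```text
time_s: 21.53
tool_pos: [0.5701, -0.2077, 0.0648]
tool_rot: [179.6, -0.2, 4.2]
force: [-0.4, -0.1, -0.9]
grip_width: 0.0154
```

Run:
```python
from h import *
toe(); st()
crop("top",130,150,75,55,8,"q1"); crop("scene",140,200,110,80,7,"q2")
A=cv2.imread("pics/q1.png");B=cv2.imread("pics/q2.png")
cv2.imwrite("pics/q.png",np.vstack([cv2.resize(A,(410,300)),cv2.resize(B,(410,300))]))
# predicted spacer rear edge / ledge end etc for c=-76.5
a=np.radians(YAW); S=np.array([[np.cos(a),-np.sin(a),0],[np.sin(a),np.cos(a),0],[0,0,1]])
```

```text
t 21.53 toe [-207.52   38.     66.44] pitch -0.43 yaw 0.2 F [-0.1   0.37 -0.94] T [-0.129 -0.067  0.017] 0.0154
21.53 [ 0.5701 -0.2077  0.0648] [ 1.7957e+02 -1.7000e-01  4.2000e+00] F [-0.37 -0.12 -0.94] T [ 0.075 -0.124  0.017] 0.0154
```

View pics/q.png

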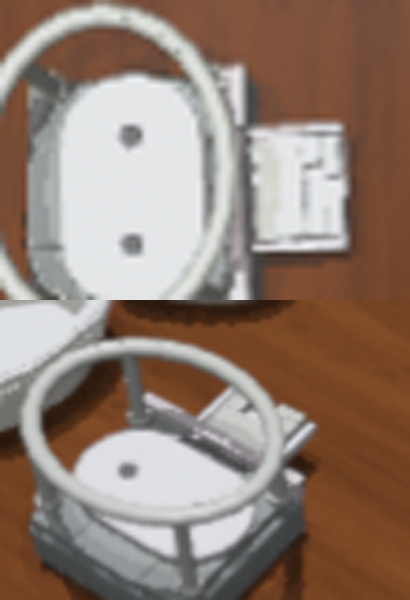

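The spacer lies on the ledge (top crop ≈255–345, 125–248), out of the window and free of the hook. I'll check it numerically, along with the platform drop.

Run:
```python
from h import *
now={n:cv2.cvtColor(cv2.resize(cv2.imread(f"pics/{f}.png"),None,fx=1/k,fy=1/k,interpolation=cv2.INTER_AREA),cv2.COLOR_BGR2GRAY).astype(int) for n,f,k in(("top","q1",8),("scene","q2",7))}
was={"top":cv2.imread("pics/top0.png",0).astype(int)[150:205,130:205],"scene":cv2.imread("pics/scene0.png",0).astype(int)[200:280,140:250]}
for n in now:
    for nm,d in(("was",was),("now",now)):
        m=((d[n]<150)).astype(np.uint8); k,l,s,c=cv2.connectedComponentsWithStats(m)
        print(n,nm,[(c[i].round(1).tolist(),int(s[i,4])) for i in range(1,k) if 4<=s[i,4]<=30])
a=np.radians(YAW); S=np.array([[np.cos(a),-np.sin(a),0],[np.sin(a),np.cos(a),0],[0,0,1]])
for c in(-74.5,-76.5):
    print(c,[proj("top",O+S@np.array([x,0,40.])/1000)[0].round(1).tolist() for x in(c+23,c-4,c-15,c-23)])
print("frame front/ledge end",[proj("top",O+S@np.array(v)/1000)[0].round(1).tolist() for v in((-52,0,34.),(-52,0,52.5),(-100,0,32.))])
for v in(176,178,180,184,188,190,192): print(v,"was",was["top"][v-150,42:68].tolist(),"\n    now",now["top"][v-150,42:68].tolist())
```

```text
top was [([22.9, 23.9], 8), ([37.6, 26.4], 9), ([37.3, 36.2], 13), ([23.2, 44.0], 10)]
top now [([23.8, 24.3], 9), ([37.7, 30.1], 19), ([23.9, 44.1], 8)]
scene was [([33.5, 42.5], 12), ([52.7, 52.6], 7)]
scene now [([66.4, 28.0], 7), ([33.8, 45.0], 10)]
-74.5 [[175.4, 183.7], [185.0, 183.3], [189.0, 183.1], [191.8, 183.0]]
-76.5 [[176.1, 183.7], [185.7, 183.3], [189.7, 183.1], [192.5, 183.0]]
frame front/ledge end [[176.0, 184.0], [174.7, 183.0], [193.1, 183.4]]
176 was [167, 149, 114, 90, 204, 227, 225, 225, 226, 228, 229, 229, 229, 229, 229, 229, 229, 229, 229, 229, 184, 95, 73, 77, 80, 85] 
    now [170, 148, 115, 117, 177, 206, 212, 218, 226, 230, 230, 230, 227, 228, 231, 229, 215, 220, 229, 192, 133, 96, 75, 76, 80, 85]
178 was [184, 147, 106, 83, 202, 229, 227, 225, 226, 228, 229, 229, 229, 229, 229, 229, 229, 229, 229, 229, 192, 106, 73, 77, 80, 83] 
    now [185, 146, 108, 124, 204, 219, 212, 213, 220, 228, 230, 229, 219, 223, 230, 226, 209, 219, 228, 197, 149, 107, 74, 76, 81, 83]
180 was [198, 143, 98, 81, 192, 227, 227, 225, 226, 226, 228, 229, 230, 229, 229, 229, 229, 229
[... 547 characters left out ...]
29, 220, 151, 70, 76, 79, 83] 
    now [155, 145, 119, 87, 133, 190, 210, 211, 214, 224, 230, 231, 226, 197, 209, 229, 229, 214, 220, 227, 174, 83, 69, 74, 79, 82]
190 was [140, 148, 122, 89, 160, 219, 228, 227, 227, 229, 229, 229, 229, 229, 229, 229, 228, 229, 229, 229, 229, 170, 69, 75, 77, 82] 
    now [143, 145, 120, 93, 143, 195, 212, 214, 223, 230, 230, 230, 229, 217, 221, 230, 229, 215, 220, 228, 181, 95, 69, 73, 78, 82]
192 was [137, 153, 122, 89, 123, 209, 228, 227, 228, 228, 229, 229, 228, 229, 228, 229, 229, 229, 229, 229, 229, 170, 69, 75, 79, 81] 
    now [140, 151, 124, 92, 115, 183, 214, 216, 221, 224, 224, 220, 215, 200, 202, 212, 213, 201, 208, 216, 186, 116, 71, 72, 77, 81]
```

The platform has dropped: its holes shifted about 2.5 px in the scene view. The spacer's pixel edges and the point where it came free put its centre nearer -75.5 than -76.5, so its rear may still be on the step. I'll re-hook and draw it about 1 mm further.

{"name": "carry_out", "arguments": {
  "plan": [
    {"grip":1,"dp":[0.009,-0.018,0],"rotation":[0.1,0,0]},
    {"grip":1,"dp":[0.009,-0.018,0],"rotation":[0.1,0,0]},
    {"grip":1,"dp":[0.009,-0.018,0],"rotation":[0.1,0,0]},
    {"grip":1,"dp":[0.005,-0.018,0],"rotation":[0.1,0,0]},
    {"grip":1,"dp":[0,-0.018,0],"rotation":[0,0,0]},
    {"grip":1,"dp":[0,0,0],"rotation":[0,0,0]},
    {"grip":1,"dp":[0,0,0],"rotation":[0,0,0]}
  ]
}}

```text
time_s: 22.22
tool_pos: [0.5984, -0.1046, 0.065]
tool_rot: [-179.9, -0.3, 4.7]
force: [-0.0, -1.5, -1.2]
grip_width: 0.0154
```

Run:
```python
from h import *
toe(); steps(*tgt(-87,1.8,46),3)
```

```text
t 22.22 toe [-106.67    3.62   67.88] pitch 0.12 yaw 0.71 F [-1.52  0.13 -1.2 ] T [-0.094  0.113 -0.   ] 0.0154
[0.0001, -0.0065, 0.0072] [-0.04, -0.09, 0.24]
[0.0001, -0.0065, 0.0072] [-0.04, -0.09, 0.24]
[0.0001, -0.0065, 0.0072] [-0.04, -0.09, 0.24]
```

{"name": "carry_out", "arguments": {
  "plan": [
    {"grip":1,"dp":[0.0001,-0.0065,0.004],"rotation":[0,-0.1,0.25]},
    {"grip":1,"dp":[0.0001,-0.0065,0.005],"rotation":[0,-0.1,0.25]},
    {"grip":1,"dp":[0,-0.005,0.005],"rotation":[0,-0.1,0.2]},
    {"grip":1,"dp":[0,0,0],"rotation":[0,0,0]},
    {"grip":1,"dp":[0,0,0],"rotation":[0,0,0]}
  ]
}}

```text
time_s: 22.63
tool_pos: [0.597, -0.0852, 0.0493]
tool_rot: [-179.9, 0.1, 4.0]
force: [0.8, 0.0, -0.8]
grip_width: 0.0159
```

Run:
```python
from h import *
toe(); steps(*tgt(-87,1.8,36),3)
```

```text
t 22.63 toe [-87.13   2.02  52.14] pitch 0.12 yaw -0.04 F [-0.01 -0.83 -0.78] T [-0.127  0.07  -0.009] 0.0159
[0.0001, -0.0, 0.0053] [-0.04, 0.03, -0.01]
[0.0001, -0.0, 0.0053] [-0.04, 0.03, -0.01]
[0.0001, -0.0, 0.0053] [-0.04, 0.03, -0.01]
```

{"name": "carry_out", "arguments": {
  "plan": [
    {"grip":1,"dp":[0.0001,0,0.004],"rotation":[0,0,0]},
    {"grip":1,"dp":[0,0,0.004],"rotation":[0,0,0]},
    {"grip":1,"dp":[0,0,0.003],"rotation":[0,0,0]},
    {"grip":1,"dp":[0,0,0.002],"rotation":[0,0,0]},
    {"grip":1,"dp":[0,0,0.001],"rotation":[0,0,0]},
    {"grip":1,"dp":[0,0,0],"rotation":[0,0,0]}
  ]
}}

```text
time_s: 23.13
tool_pos: [0.5967, -0.0871, 0.0333]
tool_rot: [-179.9, 0.1, 3.8]
force: [-0.6, 0.7, -0.4]
grip_width: 0.0152
```

Run:
```python
from h import *
toe()
```

```text
t 23.13 toe [-89.02   2.03  36.14] pitch 0.13 yaw -0.23 F [ 0.71  0.51 -0.38] T [-0.151 -0.115 -0.009] 0.0152
```

{"name": "carry_out", "arguments": {
  "plan": [
    {"grip":1,"dp":[-0.0008,0.0007,0],"rotation":[0,0,0]},
    {"grip":1,"dp":[0,0.0008,0],"rotation":[0,0,0]},
    {"grip":1,"dp":[0,0,0],"rotation":[0,0,0]},
    {"grip":1,"dp":[0,0,0],"rotation":[0,0,0]}
  ]
}}

```text
time_s: 23.47
tool_pos: [0.5962, -0.0887, 0.0335]
tool_rot: [-179.9, 0.1, 3.8]
force: [-0.4, 0.7, -0.6]
grip_width: 0.0154
```

Run:
```python
from h import *
toe()
```

```text
t 23.47 toe [-90.59   2.63  36.42] pitch 0.14 yaw -0.23 F [ 0.74  0.38 -0.58] T [-0.108 -0.139 -0.019] 0.0154
```

{"name": "carry_out", "arguments": {
  "plan": [
    {"grip":1,"dp":[0.0006,-0.0015,0],"rotation":[0,0,0]},
    {"grip":1,"dp":[0.0006,-0.001,0],"rotation":[0,0,0]},
    {"grip":1,"dp":[0,0,0],"rotation":[0,0,0]},
    {"grip":1,"dp":[0,0,-0.002],"rotation":[0,0,0]},
    {"grip":1,"dp":[0,0,-0.004],"rotation":[0,0,0]},
    {"grip":1,"dp":[0,0,-0.006],"rotation":[0,0,0]},
    {"grip":1,"dp":[0,0,-0.006],"rotation":[0,0,0]},
    {"grip":1,"dp":[0,0,0],"rotation":[0,0,0]}
  ]
}}

```text
time_s: 24.13
tool_pos: [0.5976, -0.0868, 0.0538]
tool_rot: [-179.9, 0.1, 3.8]
force: [0.3, -0.2, -1.1]
grip_width: 0.0155
```

{"name": "carry_out", "arguments": {
  "plan": [
    {"grip":1,"dp":[0,0.015,-0.003],"rotation":[0,0,0]},
    {"grip":1,"dp":[0,0.02,-0.002],"rotation":[0,0,0]},
    {"grip":1,"dp":[-0.01,0.02,0],"rotation":[0,0,0]},
    {"grip":1,"dp":[-0.012,0.02,0],"rotation":[0,0,0]},
    {"grip":1,"dp":[-0.012,0.02,0],"rotation":[0,0,0]},
    {"grip":1,"dp":[-0.01,0.015,0],"rotation":[0,0,0]},
    {"grip":1,"dp":[0,0,0],"rotation":[0,0,0]},
    {"grip":1,"dp":[0,0,0],"rotation":[0,0,0]}
  ]
}}

```text
time_s: 24.8
tool_pos: [0.5625, -0.2024, 0.0626]
tool_rot: [180.0, -0.3, 4.0]
force: [0.2, 1.5, -1.2]
grip_width: 0.0154
```

Run:
```python
from h import *
st(); 
crop("top",130,150,75,55,8,"r1"); crop("scene",140,200,110,80,7,"r2")
f=lambda p:cv2.cvtColor(cv2.resize(cv2.imread(p),None,fx=1/8,fy=1/8,interpolation=cv2.INTER_AREA),cv2.COLOR_BGR2GRAY).astype(int)
a,b=f("pics/q1.png"),f("pics/r1.png")
for v in(178,184,188,190): print(v,a[v-150,42:68].tolist(),"\n   ",b[v-150,42:68].tolist())
A=cv2.imread("pics/r1.png");B=cv2.imread("pics/r2.png")
cv2.imwrite("pics/r.png",np.vstack([cv2.resize(A,(410,300)),cv2.resize(B,(410,300))]))
steps([.54,-.23,.03],[180,0,4],4)
```

```text
24.8 [ 0.5625 -0.2024  0.0626] [179.99  -0.29   3.99] F [ 0.15  1.47 -1.19] T [ 0.065 -0.161 -0.009] 0.0154
178 [185, 146, 108, 124, 204, 219, 212, 213, 220, 228, 230, 229, 219, 223, 230, 226, 209, 219, 228, 197, 149, 107, 74, 76, 81, 83] 
    [185, 146, 103, 90, 192, 219, 212, 212, 221, 228, 230, 230, 229, 215, 221, 230, 229, 216, 221, 227, 169, 76, 70, 78, 81, 84]
184 [177, 145, 110, 96, 141, 195, 214, 215, 216, 224, 230, 231, 227, 193, 208, 229, 230, 230, 231, 232, 216, 147, 76, 74, 79, 83] 
    [177, 145, 109, 87, 135, 194, 214, 215, 215, 224, 230, 230, 229, 218, 221, 229, 230, 230, 231, 232, 217, 148, 76, 74, 78, 83]
188 [155, 145, 119, 87, 133, 190, 210, 211, 214, 224, 230, 231, 226, 197, 209, 229, 229, 214, 220, 227, 174, 83, 69, 74, 79, 82] 
    [155, 145, 119, 89, 129, 188, 209, 211, 215, 224, 230, 230, 230, 227, 202, 212, 229, 230, 229, 230, 217, 150, 75, 73, 79, 81]
190 [143, 145, 120, 93, 143, 195, 212, 214, 223, 230, 230, 230, 229, 217, 221, 230, 229, 215, 220, 228, 181, 95, 69, 73, 78, 82] 
    [144, 145, 120, 92, 135, 191, 211, 213, 224, 230, 230, 230, 230, 229, 213, 219, 230, 229, 218, 222, 227, 168, 79, 72, 75, 80]
[-0.0062, 0.0066, 0.0081] [0.0, -0.07, 0.02]
[-0.0062, 0.0067, 0.0081] [0.0, -0.07, 0.02]
[-0.0062, 0.0067, 0.0081] [0.0, -0.07, 0.02]
[-0.0062, 0.0067, 0.0081] [0.0, -0.07, 0.02]
```

View pics/r.png

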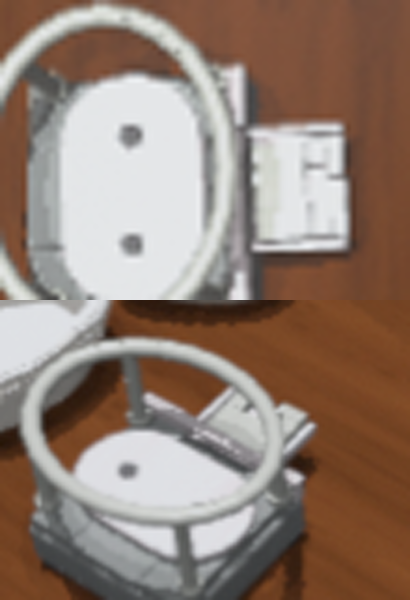

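The spacer is now fully on the ledge, about 0.8 px further out than before and with its rear clear of the frame. Now I'll lay the pick down.

{"name": "carry_out", "arguments": {
  "plan": [
    {"grip":1,"dp":[-0.006,0.0066,0.006],"rotation":[0,0,0]},
    {"grip":1,"dp":[-0.006,0.0066,0.008],"rotation":[0,0,0]},
    {"grip":1,"dp":[-0.006,0.0066,0.008],"rotation":[0,0,0]},
    {"grip":1,"dp":[0,0,0.008],"rotation":[0,0,0]},
    {"grip":1,"dp":[0,0,0.004],"rotation":[0,0,0]},
    {"grip":1,"dp":[0,0,0],"rotation":[0,0,0]},
    {"grip":1,"dp":[0,0,0],"rotation":[0,0,0]}
  ]
}}

```text
time_s: 25.48
tool_pos: [0.5457, -0.2193, 0.0234]
tool_rot: [-179.8, -0.2, 4.5]
force: [-0.1, 0.6, -2.1]
grip_width: 0.0152
```

Run:
```python
from h import *
st()
```

```text
25.48 [ 0.5457 -0.2193  0.0234] [-179.81   -0.22    4.48] F [-0.12  0.65 -2.07] T [ 0.037 -0.067 -0.056] 0.0152
```

{"name": "carry_out", "arguments": {
  "plan": [
    {"grip":1,"dp":[0,0,0.005],"rotation":[-0.1,0.1,0]},
    {"grip":1,"dp":[0,0,0.005],"rotation":[-0.1,0.1,0]},
    {"grip":1,"dp":[0,0,0.003],"rotation":[0,0,0]},
    {"grip":1,"dp":[0,0,0],"rotation":[0,0,0]}
  ]
}}

```text
time_s: 25.82
tool_pos: [0.5468, -0.2182, 0.0095]
tool_rot: [180.0, -0.5, 4.6]
force: [-0.0, 0.8, -0.9]
grip_width: 0.0155
```

{"name": "carry_out", "arguments": {
  "plan": [
    {"grip":1,"dp":[0,0,0.001],"rotation":[0,0,0]},
    {"grip":1,"dp":[0,0,0.001],"rotation":[0,0,0]},
    {"grip":1,"dp":[0,0,0],"rotation":[0,0,0]}
  ]
}}

```text
time_s: 26.07
tool_pos: [0.5474, -0.2182, 0.0096]
tool_rot: [179.9, -0.5, 4.6]
force: [0.5, -0.3, -1.3]
grip_width: 0.0153
```

Run:
```python
from h import *
st()
```

```text
26.07 [ 0.5474 -0.2182  0.0096] [179.92  -0.49   4.6 ] F [ 0.52 -0.27 -1.35] T [-0.017 -0.111  0.005] 0.0153
```

{"name": "carry_out", "arguments": {
  "plan": [
    {"grip":1,"dp":[0,0,0.0015],"rotation":[0,0.3,0]},
    {"grip":1,"dp":[0,0,0.001],"rotation":[0,0.2,0]},
    {"grip":1,"dp":[0,0,0],"rotation":[0,0,0]}
  ]
}}

```text
time_s: 26.32
tool_pos: [0.5483, -0.2183, 0.0095]
tool_rot: [179.8, -1.1, 4.6]
force: [-1.3, 0.2, -1.5]
grip_width: 0.0154
```

Run:
```python
from h import *
st()
```

```text
26.32 [ 0.5483 -0.2183  0.0095] [179.83  -1.09   4.62] F [-1.26  0.24 -1.51] T [-0.047 -0.066  0.027] 0.0154
```

{"name": "carry_out", "arguments": {
  "plan": [
    {"grip":0.6,"dp":[0,0,0],"rotation":[0,-0.8,0]},
    {"grip":0.5,"dp":[0,0,0],"rotation":[0,0,0]},
    {"grip":0.4,"dp":[0,0,0],"rotation":[0,0,0]},
    {"grip":0.4,"dp":[0,0,0],"rotation":[0,0,0]},
    {"grip":0.4,"dp":[0,0,0],"rotation":[0,0,0]},
    {"grip":0.4,"dp":[0,0,0],"rotation":[0,0,0]}
  ]
}}

```text
time_s: 26.82
tool_pos: [0.5495, -0.2185, 0.0094]
tool_rot: [179.8, -0.4, 4.6]
force: [0.6, 0.0, -1.2]
grip_width: 0.0469
```

{"name": "carry_out", "arguments": {
  "plan": [
    {"grip":0.4,"dp":[0,0,-0.01],"rotation":[0,0,0]},
    {"grip":0.4,"dp":[0,0,-0.02],"rotation":[0,0,0]},
    {"grip":0.4,"dp":[0,0,-0.03],"rotation":[0,0,0]},
    {"grip":0.4,"dp":[0,0.02,-0.03],"rotation":[0,0,0]},
    {"grip":0.4,"dp":[0,0.03,-0.03],"rotation":[0,0,0]},
    {"grip":0.4,"dp":[0,0.03,-0.02],"rotation":[0,0,0]},
    {"grip":0.4,"dp":[0,0,0],"rotation":[0,0,0]},
    {"grip":0.4,"dp":[0,0,0],"rotation":[0,0,0]}
  ]
}}

```text
time_s: 27.48
tool_pos: [0.5548, -0.2979, 0.1592]
tool_rot: [179.9, -0.3, 5.0]
force: [0.6, 1.6, -0.2]
grip_width: 0.0521
```

Run:
```python
from h import *
st()
A=cv2.cvtColor(env.read_camera("top"),cv2.COLOR_RGB2BGR);B=cv2.cvtColor(env.read_camera("scene"),cv2.COLOR_RGB2BGR)
cv2.imwrite("pics/f.png",np.hstack([cv2.resize(A[90:310,120:380],(400,338)),cv2.resize(B[90:310,130:390],(400,338))]))
```

```text
27.48 [ 0.5548 -0.2979  0.1592] [179.87  -0.28   4.97] F [ 0.59  1.6  -0.25] T [ 0.034 -0.12   0.02 ] 0.0521
```

View pics/f.png

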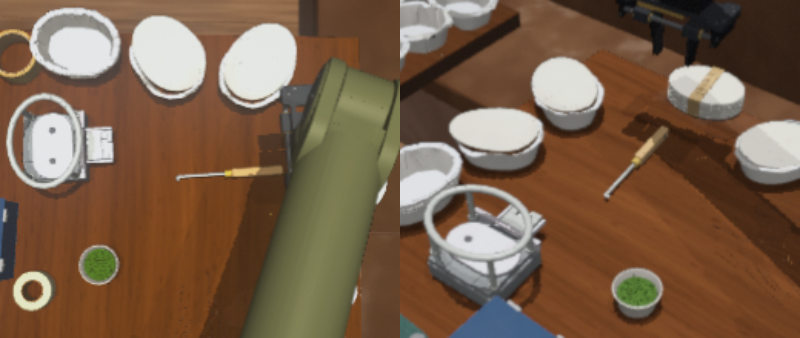

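The pick lies flat on the open table, about 110 mm short of the ledge. The spacer is on the ledge, the bystanders have not moved, and the gripper is clear. Handing in.

```bash
python3 -c "
from cell import env
print(env.sign_off())"
```

```text
the job is handed in; nothing more can be done
None
```

The spacer is out on the front ledge, the platform has dropped, and the pick lies flat on the open table clear of the stand. I handed the job in at about 27.5 s.

**What I did:** I found the stand's position by light touches of the pick on the ledge, one rail and the frame. I then passed the hook tip-up over the spacer into its T opening and pressed the button to its stop at about 2–3 N. The drag took about 6–7 N, and the hook then came out.

**Last checks:**
- **Platform:** its holes shifted about 2.5 px in the scene view and a little in the top view, roughly what an 8 mm drop would give. The drag force fell from about 6 N to 1 N when it let go.
- **Pick and surroundings:** the final pictures show the pick flat, about 110 mm short of the ledge, and the trays, lids and herb pot in view where they were. The gripper was well above everything.

**Disagreements:**
- **Spacer position:** after the first pull, the hook's position put the spacer's centre at -76.5 mm. The pictures and the point where it came free said nearer -75.5 mm. I hooked it again and pulled it about 1–2 mm further. It probably now overhangs the ledge end by 0–1 mm.
- **Spacer flatness:** I judged this from its edges in the pictures and did not measure it.
- **Button force:** while dragging, the press dropped to about 1–2 N at times, with no sign of the spacer catching.
- **Placing the pick:** the force reading did not clearly show it meeting the table; the arm simply stopped descending at a tool height of 9.5 mm.

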